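Gauge a slide rack in the bench caliper

ROBOT

A 6-joint arm with a two-finger parallel gripper is mounted at the origin on a cart in front of the work surface, level with it; the furniture and walls round the work are solid. World frame = base frame: x ahead of the robot, y to its left, z up, the work surface at z = 0. Lengths are in m, angles in rad, forces in N, time in s.
With the tool pointing down it reaches from about 0.3 to 0.95 m from the base axis. Payload 3.1 kg.
Tool frame: the origin (TCP) lies at the very end of the fingers, on their centre line; the grasp point (between the pads) lies 19 mm behind it; x points along the fingers, y is the direction in which the jaws open and shut, and the axes are right-handed (so a half turn about x gives the same grasp; the last joint's range is limited). The gripper opens to 85 mm and grips with 20 to 120 N. Pads are 22 mm wide; open, the fingers measure 114 mm over their backs; the gripper's body (76 mm by 85 mm) begins 54 mm behind the grasp point. The pads swing forward as they close: fully open they stand 13 mm farther back than shut.
Start: joints at [-1.409, 0.308, 1.634, -0, 1.2, -0.07], TCP at [0.144, -0.608, 0.196] pointing down, gripper open.
Joint ranges: [-3.06, 3.06], [-0.79, 1.96], [0.05, 2.63], [-1.19, 4.34], [0.05, 2.64], [-2.94, 2.94]. Speed limits (rad/s): [2.79, 2.79, 3.14, 3.14, 3.14, 3.14].

INTERFACE

Orientations are given as a unit quaternion [w, x, y, z].
In Python, from station import arm gives the robot as it stands.
- The arm moves only by the tool arm_command, never from a script. Its argument "motion" is a list of rows, each a list of 7 numbers: the turn, a rotation vector about the tool's x, y, z in degrees, then the shift along the tool's x, y, z in m, then the opening, from 0 (shut) to 1 (fully open). In form: [[rx, ry, rz, x, y, z, claw], ...]. A call has 1 to 8 rows; each row is the pose to reach, as a shift and turn from the pose commanded when the call began, along the tool's axes at that moment; what a row does not reach only later rows make up. A row lasts 1/10 s, in which the tool goes at most 50 mm and 8.59 degrees, less where a joint would pass 70% of its speed; a pose out of reach is approached as far as the arm can. A call with a gripper value outside its range is refused whole. The fingers move at their own pace and stop on an object; "newtons" is the grip in N (left out, the last holds). Time passes only in rows, so rows that repeat a pose let the fingers close. It gives the time, the measured TCP pose, the force and the opening at its end, in the units of the state.
- arm.state(): the state, without advancing time (a new reading comes with each control period).
- arm.grab_frame(name): name is "scene" or "side" or "wrist"; returns the picture (384x512x3 uint8, blue, green, red); there is no depth.
- arm.camera_params(name): a dict with "K" (3x3 intrinsics, pixels), "distortion" ([k1, k2, p1, p2, k3] as OpenCV has them; the pictures are not rectified), "view" (4x4, takes a point from world to camera coordinates); the wrist camera has in their place "T_tool_cam" (4x4, takes a point from camera to tool coordinates, whose origin is the TCP and whose axes are the tool frame's). Camera axes: x right, y up, looking along -z (the intrinsics and any distortion apply to the point x, -y, -z); pixel columns grow to the right and rows downward; lengths in m; the calibration is good to about 2 mm. A picture is of the moment at which its call begins: read the wrist's pose just before it. camera_params takes no time and is no camera call.
- arm.job_done(): hands the job in, once; it reports no verdict.
The state is a dict: "t": time; "joints": joint angles; "dq": joint speeds; "effort": joint torques, N m; "tool_pos": TCP position; "tool_rot": TCP orientation; "ft_force": force on the tool from outside, world axes, zero at the start; "torque": the same for the moment, N m; "grip_width": finger opening in m.
Only numpy, scipy, OpenCV 4.12 (cv2) and the standard library are available. Lean on these libraries where they do the work, as an engineer would, in place of code of your own. Each camera call takes 0.05 s, during which the arm holds its last target. There are 200 camera calls.

TASK

Check the outside width of the slide rack with the caliper: stand the rack upright on the caliper's base plate between the open jaws, with its 60 mm width running from jaw to jaw, then slide the moving jaw along the beam until it pins the rack against the fixed jaw and you feel a light but clear push of about 5 N. Leave the caliper closed on the standing rack, and do not force the jaws.

Things in the scene. Friction and masses are not known exactly. Their poses are not given: they have to be found in the camera images.
- rack_center (a point): Centre of the slide rack: an upright plastic rack of nine pigeonholes, like a little shelf, 22 mm deep (its x), 60 mm wide (its y), 74 mm tall (z), about 80 g, loose, the same from front and back. It stands on the table, this point 37 mm above its underside. Grasp it across the 22 mm depth.
- caliper: 220 mm sliding caliper, flat on a fixed stand; this origin is 13 mm above the table, 8 mm above the stand's base plate. Beam along y at x 7 to 23 mm, top at z 5 mm, on a rail as wide. Both jaws reach from the beam to x -31 mm. Fixed jaw at the +y end: measuring face at y 99 mm, z 1 to 5 mm. The rack fits on the plate at about x -15, y 50 mm.
- caliper_jaw (a joint): Opening between the two measuring faces in m (0 shut, 0.12 fully open); starts at 0.095 to 0.118 and falls as the moving jaw slides towards the caliper's +y. The moving jaw's face is at caliper y = 99 mm minus the opening, z 2 to 13 mm. It slides with under 1 N of friction and stays where it is left.
- slider (a point): Grip point on the moving jaw's dark slider housing, towards its rear. The housing rides on top of the beam: 33 mm wide across it, 68 mm along it (15 mm behind this point, 53 mm ahead), 9 mm tall with its top 4.5 mm above this point, which is 9.5 mm above the caliper's origin. Free beside it down to the base plate. Pinch it across the 33 mm or push it from behind. Axes as the caliper's.

How it is judged:
By the outcome, as a careful person would: the job done as asked, in the order asked, and still so for the second after the job is handed in, with the robot touching nothing.
It also fails if it takes over 54 s, if anything falls off the work surface, if the arm or the gripper's body presses on something with over 40 N, if the wrist force passes 120 N, or if a joint passes its speed limit or range.

## Working session

There is one attempt and no reset: what is moved stays moved. The work goes in short steps, Python scripts to look and compute and a tool call to move; the robot and the scene stay as the last step left them, time stands still between calls to the robot, and variables do not carry over. Pictures are saved under pics/ and viewed, about 8 in all and at most 12, crops included, and the job is handed in when it is done.

Besides the shell and the picture viewer there is one more tool, called after "Request:" as name([rows], argument=value, ...), one row to a line, values as JSON. arm_command: Moves the arm, as the interface text tells. Its arguments: {"type":"object","properties":{"motion":{"type":"array"},"newtons":{"type":"number"}},"required":["motion"]}

```bash
ls; mkdir -p pics; python3 - <<'E'
from station import arm
import cv2,numpy as np
s=arm.state();print({k:np.round(v,4).tolist() for k,v in s.items()})
a=arm.grab_frame("scene");b=arm.grab_frame("side");cv2.imwrite("pics/scene0.png",a);cv2.imwrite("pics/side0.png",b)
for n in("scene","side","wrist"):print(n,{k:np.round(v,4).tolist() for k,v in arm.camera_params(n).items()})
E
```

```text
pics
{'t': 0.0, 'joints': [-1.4087, 0.309, 1.6352, 0.0, 1.1997, -0.0697], 'dq': [-0.0004, 0.0009, 0.0012, -0.0021, -0.0011, -0.0012], 'effort': [-0.0004, -41.5254, -27.6661, -0.0002, 0.0101, -0.0], 'tool_pos': [0.1434, -0.6074, 0.1945], 'tool_rot': [-0.0809, -0.7023, -0.0826, 0.7024], 'ft_force': [0.1886, 0.3304, 0.7084], 'torque': [0.0298, 0.0456, -0.0038], 'grip_width': 0.0853}
scene {'K': [[488.5381, 0.0, 263.2823], [0.0, 488.5381, 187.5566], [0.0, 0.0, 1.0]], 'distortion': [-0.1695, 0.0, 0.0, 0.0, 0.0], 'view': [[-0.7444, -0.6677, 0.0114, 0.4578], [0.403, -0.4355, 0.805, -0.2307], [-0.5325, 0.6038, 0.5932, -0.7646], [0.0, 0.0, 0.0, 1.0]]}
side {'K': [[489.7668, 0.0, 255.0994], [0.0, 489.7668, 187.0311], [0.0, 0.0, 1.0]], 'distortion': [0.0223, 0.0, 0.0, 0.0, 0.0], 'view': [[-0.9746, -0.2236, -0.0144, 0.5427], [0.1352, -0.6381, 0.758, -0.0916], [-0.1786, 0.7368, 0.6521, -1.049], [0.0, 0.0, 0.0, 1.0]]}
wrist {'K': [[340.2368, 0.0, 262.0982], [0.0, 340.2368, 195.3605], [0.0, 0.0, 1.0]], 'distortion': [-0.0398, 0.0, 0.0, 0.0, 0.0], 'T_tool_cam': [[0.0004, 0.3077, -0.9515, -0.1778], [1.0, -0.0004, 0.0003, -0.0003], [-0.0003, -0.9515, -0.3077, -0.078], [0.0, 0.0, 0.0, 1.0]]}
```

View pics/scene0.png

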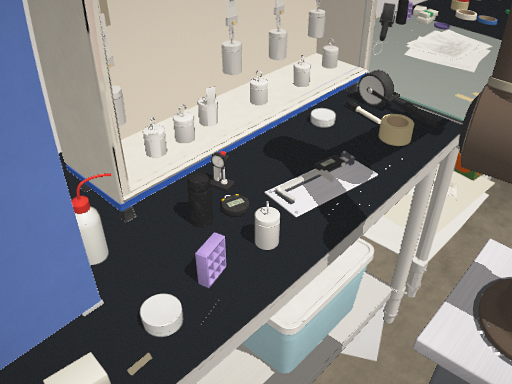

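View pics/side0.png

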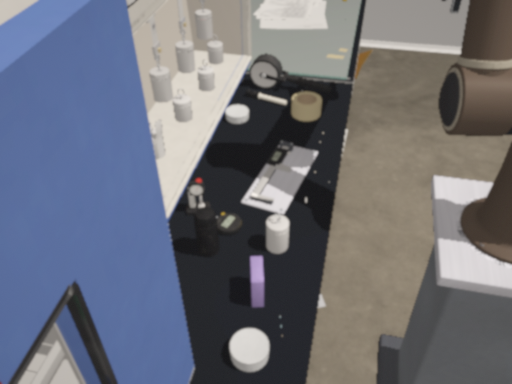

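The rack is purple, at scene (211,260) and side (257,280). The caliper on its pale plate is at scene (320,185) and side (282,180). Next I'll localise both and zoom in on the caliper.

```bash
cat > h.py <<'E'
import numpy as np,cv2
from station import arm
from scipy.spatial.transform import Rotation as R
def ray(name,uv,state=None):
    p=arm.camera_params(name);uv=np.array(uv,float).reshape(-1,1,2)
    n=cv2.undistortPoints(uv,np.array(p["K"]),np.array(p["distortion"])).reshape(-1,2)
    d=np.c_[n[:,0],-n[:,1],-np.ones(len(n))]
    if name=="wrist":
        w,x,y,z=state["tool_rot"];T=np.eye(4);T[:3,:3]=R.from_quat([x,y,z,w]).as_matrix();T[:3,3]=state["tool_pos"]
        M=T@np.array(p["T_tool_cam"])
    else: M=np.linalg.inv(np.array(p["view"]))
    return M[:3,3],d@M[:3,:3].T
def onz(name,uv,z,state=None):
    o,d=ray(name,uv,state);return o+d*((z-o[2])/d[:,2])[:,None]
def purple(im):
    h=cv2.cvtColor(im,cv2.COLOR_BGR2HSV);return cv2.inRange(h,(120,40,60),(160,255,255))
def big(m):
    c,_=cv2.findContours(m,cv2.RETR_EXTERNAL,cv2.CHAIN_APPROX_NONE);return max(c,key=cv2.contourArea)
def poly(c,n):
    h=cv2.convexHull(c)
    for e in np.linspace(.5,20,80):
        q=cv2.approxPolyDP(h,e,True)
        if len(q)<=n:return q[:,0]
E
python3 - <<'E'
from h import *
for n in("scene","side"):
    im=cv2.imread(f"pics/{n}0.png");c=big(purple(im));q=poly(c,6);print(n,cv2.contourArea(c),q.tolist())
    print(np.c_[onz(n,q,0),onz(n,q,.074)].round(4)[:,[0,1,3,4]].tolist())
a=cv2.imread("pics/scene0.png")[135:225,255:390];b=cv2.imread("pics/side0.png")[130:220,230:330]
o=np.zeros((600,675,3),np.uint8)
x=cv2.resize(a,None,fx=5,fy=5,interpolation=cv2.INTER_CUBIC);cv2.imwrite("pics/ca.png",cv2.convertScaleAbs(x,alpha=1.5))
E
```

```text
scene 1233.5 [[224, 235], [226, 266], [208, 288], [198, 283], [195, 252], [213, 232]]
[[0.5481, 0.1884, 0.4873, 0.2442], [0.4859, 0.2446, 0.4323, 0.2939], [0.471, 0.303, 0.4191, 0.3455], [0.4922, 0.3069, 0.4379, 0.349], [0.554, 0.2584, 0.4924, 0.3061], [0.5701, 0.1969, 0.5067, 0.2517]]
side 769.5 [[261, 254], [264, 258], [265, 275], [264, 306], [251, 307], [249, 256]]
[[0.5034, 0.1788, 0.4889, 0.2426], [0.4951, 0.188, 0.4814, 0.251], [0.484, 0.2305, 0.4713, 0.2894], [0.4706, 0.3022, 0.4592, 0.3541], [0.4937, 0.3095, 0.4801, 0.3607], [0.5263, 0.1893, 0.5095, 0.2521]]
```

View pics/ca.png

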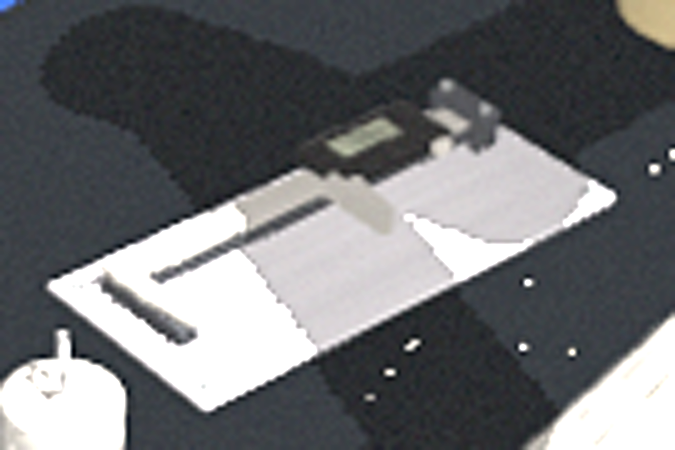

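The plate corners are at crop (50,287), (208,410) and (615,197). The fixed jaw is the bar (100,280)–(190,335), and the slider is black with its jaw tip near (388,228). So caliper +y runs roughly along world +y.

```bash
python3 - <<'E'
from h import *
f=lambda L:(np.array(L)+.5)/5-.5+[255,135]
print(onz("scene",f([[50,287],[208,410],[615,197],[500,128]]),.005).round(4).tolist())
print("fixed",onz("scene",f([[100,280],[190,335]]),.016).round(4).tolist())
print("jawtip,beamline",onz("scene",f([[388,228],[155,277],[330,200]]),.018).round(4).tolist())
im=cv2.imread("pics/side0.png");g=cv2.inRange(cv2.cvtColor(im,cv2.COLOR_BGR2GRAY),110,255);g[:,:240]=0;g[:135]=0;g[213:]=0;g[:,325:]=0
q=poly(big(g),4);print(q.tolist(),onz("side",q,.005).round(4).tolist())
E
```

```text
[[0.5784, 0.0367, 0.005], [0.4767, 0.055, 0.005], [0.434, -0.19, 0.005], [0.5051, -0.2022, 0.005]]
fixed [[0.5565, 0.0296, 0.016], [0.5046, 0.0331, 0.016]]
jawtip,beamline [[0.4871, -0.0825, 0.018], [0.5391, 0.0143, 0.018], [0.5186, -0.0824, 0.018]]
[[318, 152], [285, 212], [241, 202], [266, 165]] [[0.4336, -0.1871, 0.005], [0.4767, 0.0507, 0.005], [0.5809, 0.0391, 0.005], [0.5533, -0.1067, 0.005]]
```

```bash
cat >> h.py <<'E'
def Rt(s=None):
    s=s or arm.state();w,x,y,z=s["tool_rot"];return R.from_quat([x,y,z,w])
def Rdown(a): # tool x down, tool y at world angle a (deg)
    a=np.radians(a);y=np.array([np.cos(a),np.sin(a),0]);x=np.array([0,0,-1.]);return R.from_matrix(np.c_[x,y,np.cross(x,y)])
def go(pos,a):
    s=arm.state();r=Rt(s);d=(r.inv()*Rdown(a)).as_rotvec(degrees=True);t=r.inv().apply(np.array(pos)-s["tool_pos"])
    print("t",round(s["t"],2),"pos",np.round(s["tool_pos"],4),"F",np.round(s["ft_force"],2),"w",round(s["grip_width"],4));print("row",d.round(2).tolist(),t.round(4).tolist())
E
python3 - <<'E'
from h import *
print(Rt().as_matrix().round(3))
go([.50,-.15,.2],-10);go([.50,-.15,.2],170)
E
```

```text
[[-0.     0.23  -0.973]
 [ 0.002 -0.973 -0.23 ]
 [-1.    -0.002 -0.   ]]
t 0.1 pos [ 0.1434 -0.6075  0.1947] F [-0.09  0.05  0.69] w 0.0855
row [-66.72, -0.08, 0.1] [-0.0045, -0.3633, -0.4521]
t 0.1 pos [ 0.1434 -0.6075  0.1947] F [-0.09  0.05  0.69] w 0.0855
row [113.28, 0.11, 0.09] [-0.0045, -0.3633, -0.4521]
```

Request:
arm_command([
  [-66.7,0,0,-0.005,-0.507,-0.496,1],
  [-66.7,0,0,-0.005,-0.507,-0.496,1],
  [-66.7,0,0,-0.005,-0.507,-0.496,1],
  [-66.7,0,0,-0.005,-0.507,-0.496,1],
  [-66.7,0,0,-0.005,-0.507,-0.496,1],
  [-66.7,0,0,-0.005,-0.507,-0.496,1],
  [-66.7,0,0,-0.005,-0.507,-0.496,1],
  [-66.7,0,0,-0.005,-0.507,-0.496,1],
])

```text
t: 0.9
tool_pos: [0.3505, -0.2637, 0.1984]
tool_rot: [0.456, 0.541, 0.456, -0.541]
ft_force: [0.5, 0.3, 0.3]
grip_width: 0.0854
```

```bash
python3 -c "
from h import *
go([.51,0,.2],-10)"
```

```text
t 0.9 pos [ 0.3505 -0.2637  0.1984] F [0.5  0.31 0.3 ] w 0.0854
row [0.25, -0.01, -0.0] [-0.0016, 0.1126, -0.287]
```

Request:
arm_command([
  [0.2,0,0,0,0.112,-0.287,1],
  [0.2,0,0,0,0.112,-0.287,1],
  [0.2,0,0,0,0.112,-0.287,1],
  [0.2,0,0,0,0.112,-0.287,1],
  [0.2,0,0,0,0.112,-0.287,1],
  [0.2,0,0,0,0.112,-0.287,1],
  [0.2,0,0,0,0.112,-0.287,1],
  [0.2,0,0,0,0.112,-0.287,1],
])

```text
t: 1.7
tool_pos: [0.5103, -0.0013, 0.198]
tool_rot: [-0.454, -0.541, -0.455, 0.542]
ft_force: [-0.6, -0.7, -0.0]
grip_width: 0.085
```

```bash
python3 - <<'E'
from h import *
import json
s=arm.state();a=arm.grab_frame("wrist");cv2.imwrite("pics/w1.png",a)
json.dump({k:np.array(v).tolist() for k,v in s.items()},open("w1.json","w"))
cv2.imwrite("pics/w1b.png",cv2.resize(a,(800,600),interpolation=cv2.INTER_CUBIC))
go([.525,.34,.22],15)
E
```

```text
t 1.75 pos [ 0.5096 -0.0026  0.198 ] F [-0.25 -1.   -0.23] w 0.085
row [-25.12, 0.03, 0.11] [-0.0223, -0.0451, -0.3399]
```

View pics/w1b.png

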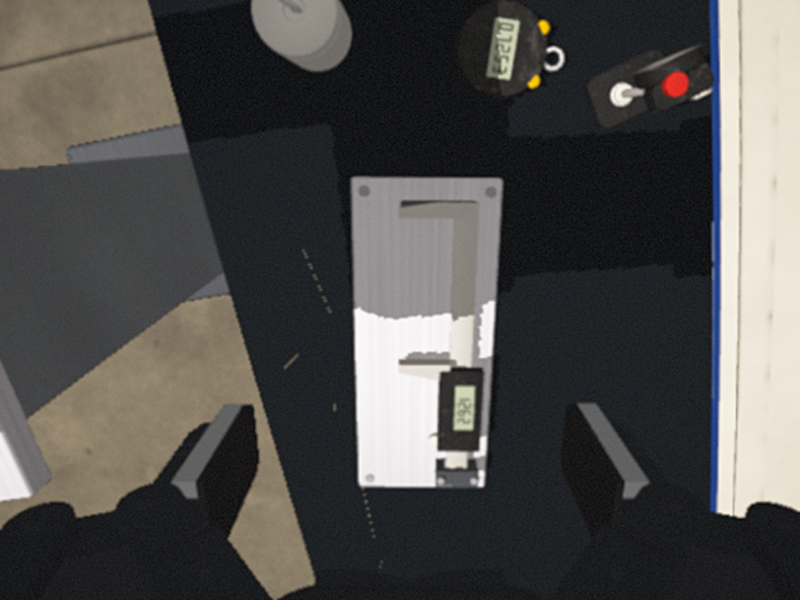

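The plate corners are at (351,178), (502,179), (485,487) and (359,487) in the 800×600 view. Beam edges run at columns 453 and 477, the fixed jaw face is at row ~217, and the moving jaw front is at row ~360. The housing spans (440–482, 368–450).

```bash
python3 - <<'E'
from h import *
import json
s=json.load(open("w1.json"));f=lambda L:(np.array(L)+.5)*.64-.5
P=lambda L,z:onz("wrist",f(L),z,s)[:,:2]
pl=P([[351,178],[502,179],[485,487],[359,487]],.005);print("plate",pl.round(4).tolist())
bl=P([[453,218],[453,360],[477,202],[474,360]],.018);print("beam",bl.round(4).tolist())
fj=P([[400,217],[450,217]],.018);print("fixed",fj.round(4).tolist())
mj=P([[400,360],[448,362]],.026);print("mov",mj.round(4).tolist())
ho=P([[442,369],[482,369],[479,450],[439,450]],.0275);print("hous",ho.round(4).tolist())
for v in(bl[0]-bl[1],bl[2]-bl[3],pl[0]-pl[3],pl[1]-pl[2],fj[0]-fj[1],mj[0]-mj[1]):print(np.degrees(np.arctan2(v[1],v[0])).round(2),np.linalg.norm(v).round(4))
E
```

```text
plate [[0.4783, 0.0554], [0.5797, 0.0369], [0.5358, -0.2081], [0.433, -0.19]]
beam [[0.542, 0.0184], [0.5265, -0.0842], [0.5594, 0.0262], [0.5417, -0.0869]]
fixed [[0.507, 0.0253], [0.5401, 0.0194]]
mov [[0.4891, -0.074], [0.5227, -0.0815]]
hous [[0.5176, -0.0855], [0.5459, -0.0905], [0.5349, -0.1568], [0.505, -0.1515]]
81.42 0.1038
81.1 0.1145
79.54 0.2495
79.86 0.2489
170.03 0.0336
167.43 0.0344
```

Request:
arm_command([
  [-25,0,0,-0.022,-0.045,-0.34,1],
  [-25,0,0,-0.022,-0.045,-0.34,1],
  [-25,0,0,-0.022,-0.045,-0.34,1],
  [-25,0,0,-0.022,-0.045,-0.34,1],
  [-25,0,0,-0.022,-0.045,-0.34,1],
  [-25,0,0,-0.022,-0.045,-0.34,1],
  [-25,0,0,-0.022,-0.045,-0.34,1],
  [-25,0,0,-0.022,-0.045,-0.34,1],
])

```text
t: 2.55
tool_pos: [0.5267, 0.3428, 0.2209]
tool_rot: [0.56, 0.432, 0.561, -0.43]
ft_force: [-0.2, -0.6, -0.0]
grip_width: 0.0856
```

```bash
python3 - <<'E'
from h import *
import json
s=arm.state();a=arm.grab_frame("wrist");cv2.imwrite("pics/w2.png",a)
json.dump({k:np.array(v).tolist() for k,v in s.items()},open("w2.json","w"))
cv2.imwrite("pics/w2b.png",cv2.resize(a,(800,600),interpolation=cv2.INTER_CUBIC))
q=poly(big(purple(a)),6);print(s["tool_pos"],q.tolist(),onz("wrist",q,.074,s).round(4)[:,:2].tolist(),onz("wrist",q,0,s).round(4)[:,:2].tolist())
E
```

```text
[0.52672339 0.34276841 0.2208571 ] [[226, 174], [228, 223], [222, 246], [202, 247], [196, 194], [209, 174]] [[0.4926, 0.3303], [0.5063, 0.2801], [0.5062, 0.253], [0.486, 0.2464], [0.4682, 0.3024], [0.4764, 0.326]] [[0.4897, 0.3101], [0.5066, 0.2486], [0.5063, 0.2153], [0.4816, 0.2072], [0.4597, 0.2759], [0.4698, 0.3049]]
```

View pics/w2b.png

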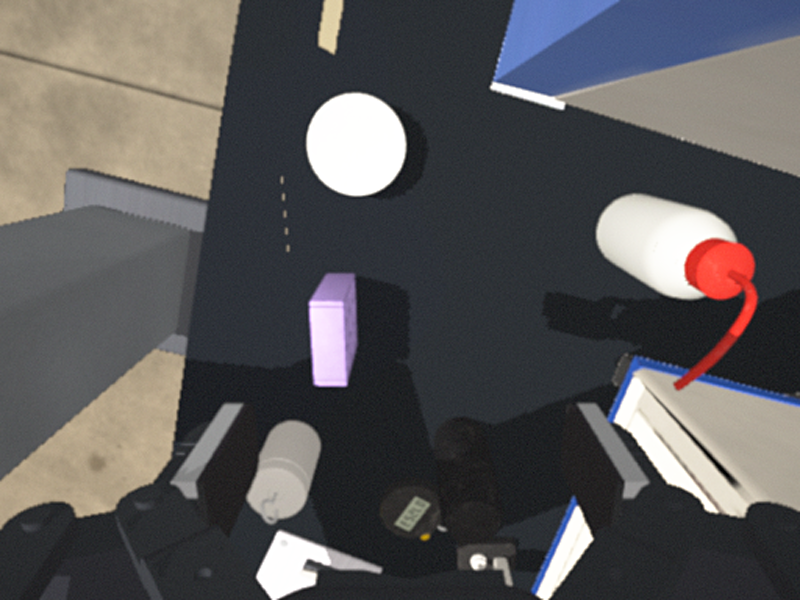

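Caliper: yaw about −10°, origin about (0.519, −0.0774), opening about 101 mm, which fits the stated range. The rack's top corners in w2 (800×600) are near (310,303), (315,386) and (347,385). That puts its centre at about (0.4885, 0.277) with yaw about 16.5°, and its edges measure 59 × 21 mm against 60 × 22 mm.

```bash
python3 -c "
from h import *
go([.4885,.277,.12],16.5)"
```

```text
t 2.6 pos [0.5265 0.3399 0.2204] F [-0.22 -0.34  0.07] w 0.0853
row [-1.65, 0.04, 0.02] [0.1004, -0.0528, 0.051]
```

Request:
arm_command([
  [-1.6,0,0,0.05,-0.053,0.051,1],
  [-1.6,0,0,0.08,-0.053,0.051,1],
  [-1.6,0,0,0.1,-0.053,0.051,1],
  [-1.6,0,0,0.1,-0.053,0.051,1],
  [-1.6,0,0,0.13,-0.053,0.051,1],
  [-1.6,0,0,0.16,-0.053,0.051,1],
  [-1.6,0,0,0.185,-0.053,0.051,1],
  [-1.6,0,0,0.185,-0.053,0.051,1],
])

```text
t: 3.4
tool_pos: [0.4867, 0.2749, 0.0339]
tool_rot: [0.565, 0.422, 0.567, -0.426]
ft_force: [-1.4, -0.7, -0.0]
grip_width: 0.0854
```

```bash
python3 -c "
from h import *
go([.4885,.277,.035],16.5)"
```

```text
t 3.4 pos [0.4867 0.2749 0.0339] F [-1.41 -0.7  -0.04] w 0.0854
row [-0.22, 0.07, 0.3] [-0.0012, 0.0023, -0.0015]
```

Request:
arm_command([
  [0,0,0,-0.001,0.002,-0.001,0.5],
  [0,0,0,-0.001,0.002,-0.001,0],
  [0,0,0,-0.001,0.002,-0.001,0],
  [0,0,0,-0.001,0.002,-0.001,0],
  [0,0,0,-0.001,0.002,-0.001,0],
  [0,0,0,-0.001,0.002,-0.001,0],
  [0,0,0,-0.001,0.002,-0.001,0],
  [0,0,0,-0.001,0.002,-0.001,0],
], newtons=25)

```text
t: 4.2
tool_pos: [0.4907, 0.2791, 0.038]
tool_rot: [0.567, 0.424, 0.566, -0.423]
ft_force: [-1.3, -1.2, 5.5]
grip_width: 0.0196
```

```bash
python3 -c "
from h import *
go([.4885,.277,.20],16.5)"
```

```text
t 4.2 pos [0.4907 0.2791 0.038 ] F [-1.25 -1.2   5.46] w 0.0196
row [-0.11, -0.01, -0.11] [-0.162, -0.0024, 0.0014]
```

Request:
arm_command([
  [0,0,0,-0.02,0,0,0],
  [0,0,0,-0.05,0,0,0],
  [0,0,0,-0.08,0,0,0],
  [0,0,0,-0.11,0,0,0],
  [0,0,0,-0.14,0,0,0],
  [0,0,0,-0.16,0,0,0],
  [0,0,0,-0.16,0,0,0],
])

```text
t: 4.9
tool_pos: [0.4923, 0.28, 0.2004]
tool_rot: [0.567, 0.426, 0.565, -0.421]
ft_force: [0.8, 0.6, -1.3]
grip_width: 0.0001
```

```bash
python3 - <<'E'
from h import *
import json
s=arm.state();a=arm.grab_frame("wrist");b=arm.grab_frame("scene");c=arm.grab_frame("side")
print(s["tool_pos"],s["ft_force"],s["grip_width"])
o=np.hstack([cv2.resize(a[150:,100:412],(400,300)),cv2.resize(b[150:300,130:330],(400,300))])
cv2.imwrite("pics/lift.png",o)
for n,i in(("scene",b),("side",c)):
    q=poly(big(purple(i)),6);print(n,q.tolist())
ex=np.array([.9842,-.1771]);ey=np.array([.1771,.9842]);O=np.array([.519,-.0774])
t=O-.015*ex+.062*ey;print("target",t)
go([*t,.2],-10.2)
E
```

```text
[0.49225106 0.27995596 0.20038907] [ 0.79296729  0.5618081  -1.28874537] 7.803886753108075e-05
scene [[192, 244], [227, 258], [227, 267], [210, 288], [174, 271], [173, 264]]
side [[265, 274], [266, 298], [263, 308], [223, 306], [225, 273]]
target [ 0.5152172 -0.0137231]
t 5.05 pos [0.4887 0.2782 0.1951] F [-0.49 -0.55 -0.  ] w -0.0002
row [26.59, 0.05, 0.13] [-0.0047, -0.057, 0.2876]
```

View pics/lift.png

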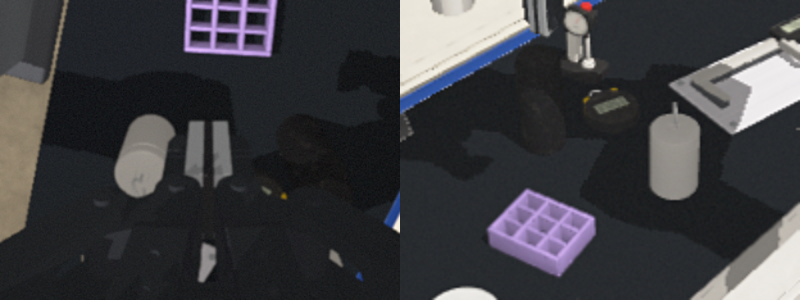

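The rack slipped out. It now lies flat, centred near scene (201,266), and the gripper is empty. I'll measure its lying pose and check the arm's kinematics for a tilted re-grasp.

```bash
python3 - <<'E'
from h import *
s=arm.state()
for n in("scene","side","wrist"):
    i=arm.grab_frame(n);cv2.imwrite(f"pics/r_{n}.png",i);c=big(purple(i))
    q=poly(c,6);p=onz(n,q,.022,s);b=onz(n,q,0,s)
    print(n,q.tolist());print(np.c_[p[:,:2],b[:,:2]].round(4).tolist())
print(np.round(s["joints"],3))
E
```

```text
scene [[192, 244], [227, 258], [227, 267], [210, 288], [174, 272], [173, 264]]
[[0.5554, 0.2622, 0.5744, 0.2477], [0.4827, 0.2441, 0.4991, 0.2289], [0.467, 0.2598, 0.4828, 0.2451], [0.4532, 0.3133, 0.4685, 0.3006], [0.5252, 0.3307, 0.5431, 0.3186], [0.5413, 0.3194, 0.5598, 0.3069]]
side [[265, 274], [266, 292], [263, 308], [223, 306], [225, 273]]
[[0.4807, 0.2457, 0.4845, 0.2281], [0.4701, 0.2866, 0.4735, 0.2703], [0.4681, 0.3222, 0.4715, 0.3069], [0.5395, 0.3334, 0.545, 0.3185], [0.5564, 0.2596, 0.5624, 0.2424]]
wrist [[252, 133], [281, 133], [321, 137], [324, 140], [318, 194], [249, 191]]
[[0.4682, 0.3065, 0.4684, 0.3036], [0.4967, 0.3149, 0.4987, 0.3125], [0.5374, 0.3227, 0.5419, 0.3208], [0.5414, 0.3207, 0.5461, 0.3186], [0.5548, 0.2637, 0.5603, 0.258], [0.4822, 0.2458, 0.4832, 0.239]]
[0.44  0.191 1.782 0.    1.171 0.154]
```

```bash
python3 - <<'E'
from h import *
import json
s2=json.load(open("w2.json"));f=lambda L:(np.array(L)+.5)*.64-.5
# w2 features: shelf corner post (630,357), blue edge (540,595), blue panel (492,88),(565,105); bottle
for z in(0,.03):print(z,onz("wrist",f([[630,357],[540,595],[492,88],[565,105],[620,245]]),z,s2).round(3)[:,:2].tolist(),onz("scene",[[128,213],[372,70],[100,303]],z).round(3)[:,:2].tolist())
a=cv2.imread("pics/r_scene.png")[120:330,60:300];cv2.imwrite("pics/rs.png",cv2.resize(a,None,fx=2.8,fy=2.8))
u=np.array([np.cos(np.radians(13.5)),np.sin(np.radians(13.5)),0])
print("turns", (Rt().inv()*Rdown(-76.5)).as_rotvec(degrees=True))
E
```

```text
0 [[0.725, 0.299], [0.737, 0.042], [0.553, 0.465], [0.607, 0.468], [0.682, 0.384]] [[0.741, 0.277], [0.772, -0.723], [0.579, 0.453]]
0.03 [[0.708, 0.308], [0.72, 0.071], [0.55, 0.461], [0.599, 0.464], [0.668, 0.386]] [[0.707, 0.295], [0.737, -0.657], [0.553, 0.463]]
turns [92.88317861  0.19938124  0.13834465]
```

View pics/rs.png

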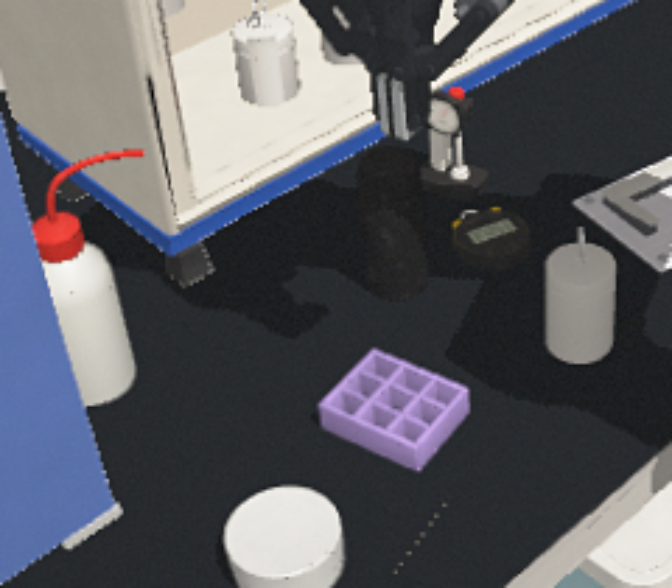

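The rack lies flat with its holes facing up, centred at (0.5115, 0.283), with its long axis at 13.5°. I'll grip it across the 60 mm width with the tool leaning 20°. Turning it 90° about the jaw axis will then stand it up.

```bash
cat >> h.py <<'E'
def Rlean(h,th): # heading h deg; th>0 leans body forward (tool points back), th<0 tool points ahead
    h,t=np.radians(h),np.radians(th);u=np.array([np.cos(h),np.sin(h),0]);Z=np.array([0,0,1.])
    x=-Z*np.cos(t)-u*np.sin(t);y=np.array([np.sin(h),-np.cos(h),0]);return R.from_matrix(np.c_[x,y,np.cross(x,y)])
def goR(pos,Rd):
    s=arm.state();r=Rt(s);d=(r.inv()*Rd).as_rotvec(degrees=True);t=r.inv().apply(np.array(pos)-s["tool_pos"])
    print("t",round(s["t"],2),"pos",np.round(s["tool_pos"],4),"F",np.round(s["ft_force"],2),"w",round(s["grip_width"],4),"j",np.round(s["joints"],2));print("row",d.round(2).tolist(),t.round(4).tolist())
E
python3 - <<'E'
from h import *
u=np.array([np.cos(np.radians(13.5)),np.sin(np.radians(13.5)),0])
Rd=Rlean(13.5,20);xt=Rd.as_matrix()[:,0]
C=np.array([.5115,.2833,0]);g=C+.018*u+[0,0,.014]
T=g+xt*.022;T[2]=.001;print(T)
np.save("T.npy",T);goR(T+[0,0,.12],Rd)
goR(T+[0,0,.12],Rlean(13.5,0))
E
```

```text
[0.52168612 0.28574547 0.001     ]
t 5.2 pos [0.4885 0.2781 0.1944] F [ 1.27  0.08 -0.08] w 0.0001 j [0.44 0.19 1.78 0.   1.17 0.15]
row [91.86, -15.2, -16.06] [0.0733, 0.0343, 0.002]
t 5.2 pos [0.4885 0.2781 0.1944] F [ 1.27  0.08 -0.08] w 0.0001 j [0.44 0.19 1.78 0.   1.17 0.15]
row [92.88, 0.2, 0.14] [0.0733, 0.0343, 0.002]
```

Request:
arm_command([
  [91.9,-15.2,-16.1,0.02,0.034,0.002,1],
  [91.9,-15.2,-16.1,0.02,0.034,0.002,1],
  [91.9,-15.2,-16.1,0.02,0.034,0.002,1],
  [91.9,-15.2,-16.1,0.02,0.034,0.002,1],
  [91.9,-15.2,-16.1,0.02,0.034,0.002,1],
  [91.9,-15.2,-16.1,0.02,0.034,0.002,1],
  [91.9,-15.2,-16.1,0.02,0.034,0.002,1],
  [91.9,-15.2,-16.1,0.02,0.034,0.002,1],
])

```text
t: 6.0
tool_pos: [0.5222, 0.2862, 0.1749]
tool_rot: [-0.244, -0.567, -0.222, 0.755]
ft_force: [-0.6, -0.4, 0.7]
grip_width: 0.0852
```

```bash
python3 -c "
from h import *
goR(np.load('T.npy')+[0,0,.07],Rlean(13.5,20))"
```

```text
t 6.0 pos [0.5222 0.2862 0.1749] F [-0.62 -0.37  0.68] w 0.0852 j [ 0.43  0.46  1.5  -0.01  1.46  1.33]
row [24.7, -4.14, -4.3] [0.1004, 0.0062, -0.0262]
```

Request:
arm_command([
  [24.7,-4.1,-4.3,0.02,0.001,-0.005,1],
  [24.7,-4.1,-4.3,0.04,0.002,-0.01,1],
  [24.7,-4.1,-4.3,0.06,0.004,-0.016,1],
  [24.7,-4.1,-4.3,0.08,0.005,-0.021,1],
  [24.7,-4.1,-4.3,0.1,0.006,-0.026,1],
  [24.7,-4.1,-4.3,0.1,0.006,-0.026,1],
])

```text
t: 6.6
tool_pos: [0.5189, 0.2844, 0.0683]
tool_rot: [-0.099, -0.567, -0.069, 0.815]
ft_force: [-0.6, -0.3, -1.2]
grip_width: 0.0854
```

```bash
python3 - <<'E'
from h import *
T=np.load('T.npy');goR(T+[0,0,.018],Rlean(13.5,20))
s=arm.state();a=arm.grab_frame("wrist");cv2.imwrite("pics/w3.png",cv2.resize(a,(640,480)))
E
```

```text
t 6.6 pos [0.5189 0.2844 0.0683] F [-0.55 -0.25 -1.19] w 0.0854 j [0.4  0.62 1.5  0.05 1.37 1.71]
row [0.29, 0.3, -0.1] [0.0452, -0.0006, -0.0199]
```

View pics/w3.png

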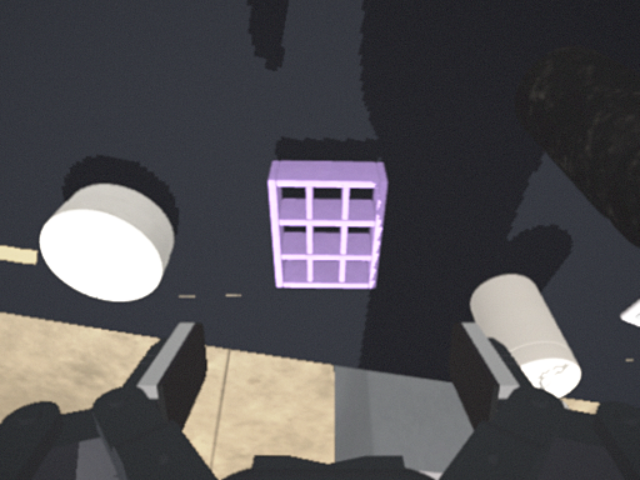

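Request:
arm_command([
  [0.3,0.3,0,0.015,0,-0.007,1],
  [0.3,0.3,0,0.03,0,-0.014,1],
  [0.3,0.3,0,0.045,0,-0.02,1],
  [0.3,0.3,0,0.05,0,-0.022,1],
  [0.3,0.3,0,0.055,-0.001,-0.023,1],
])

```text
t: 7.15
tool_pos: [0.5247, 0.2877, 0.0124]
tool_rot: [-0.096, -0.573, -0.068, 0.811]
ft_force: [-0.1, -0.3, -0.4]
grip_width: 0.0856
```

```bash
python3 - <<'E'
from h import *
T=np.load('T.npy');goR(T,Rlean(13.5,20))
E
```

```text
t 7.15 pos [0.5247 0.2877 0.0124] F [-0.11 -0.34 -0.37] w 0.0856 j [0.4  0.69 1.51 0.06 1.28 1.71]
row [0.02, -0.46, -0.03] [0.0119, 0.0011, -0.0006]
```

Free of contact. I'll go down the rest of the way in small steps, watching the force.

Request:
arm_command([
  [0,-0.3,0,0.003,0.001,0,1],
  [0,-0.3,0,0.006,0.001,0,1],
  [0,-0.3,0,0.009,0.001,0,1],
  [0,-0.3,0,0.009,0.001,0,1],
])

```text
t: 7.55
tool_pos: [0.5223, 0.2862, 0.005]
tool_rot: [-0.096, -0.571, -0.068, 0.812]
ft_force: [-0.5, -0.9, -0.1]
grip_width: 0.0856
```

Request:
arm_command([
  [0,0,0,0.003,0,0,1],
  [0,0,0,0.003,0,0,0.6],
  [0,0,0,0.003,0,0,0.4],
  [0,0,0,0.003,0,0,0.4],
  [0,0,0,0.003,0,0,0.4],
  [0,0,0,0.003,0,0,0.4],
  [0,0,0,0.003,0,0,0.4],
  [0,0,0,0.003,0,0,0.4],
], newtons=50)

```text
t: 8.35
tool_pos: [0.5216, 0.286, 0.0023]
tool_rot: [-0.096, -0.571, -0.068, 0.812]
ft_force: [-0.6, -0.3, -1.0]
grip_width: 0.034
```

Request:
arm_command([
  [0,0,0,0,0,0,0.4],
  [0,0,0,0,0,0,0.4],
  [0,0,0,-0.005,0,0.002,0.4],
  [0,0,0,-0.01,0,0.004,0.4],
  [0,0,0,-0.015,0,0.006,0.4],
  [0,0,0,-0.015,0,0.006,0.4],
])

```text
t: 8.95
tool_pos: [0.522, 0.2863, 0.0198]
tool_rot: [-0.096, -0.572, -0.068, 0.812]
ft_force: [0.3, 0.8, -0.1]
grip_width: 0.0341
```

```bash
python3 - <<'E'
from h import *
s=arm.state();a=arm.grab_frame("wrist");b=arm.grab_frame("side");c=arm.grab_frame("scene")
o=np.hstack([cv2.resize(a,(400,300)),cv2.resize(c[190:310,130:290],(400,300))]);cv2.imwrite("pics/p4.png",o)
for n,i in(("scene",c),("side",b),("wrist",a)):
    q=poly(big(purple(i)),6);print(n,q.tolist(),onz(n,q,.022,s).round(4)[:,:2].tolist())
E
```

```text
scene [[193, 244], [227, 259], [227, 267], [210, 288], [174, 272], [173, 264]] [[0.5541, 0.261], [0.4809, 0.2459], [0.467, 0.2598], [0.4532, 0.3133], [0.5252, 0.3307], [0.5413, 0.3194]]
side [[264, 274], [266, 286], [264, 308], [223, 307], [223, 287], [233, 273]] [[0.4826, 0.2461], [0.4729, 0.2731], [0.4663, 0.3218], [0.5389, 0.3355], [0.5511, 0.2925], [0.5414, 0.2563]]
wrist [[211, 173], [317, 175], [316, 240], [298, 287], [225, 286], [209, 236]] [[0.5553, 0.3204], [0.5664, 0.2695], [0.5236, 0.2552], [0.48, 0.2524], [0.4698, 0.2988], [0.5123, 0.3153]]
```

View pics/p4.png

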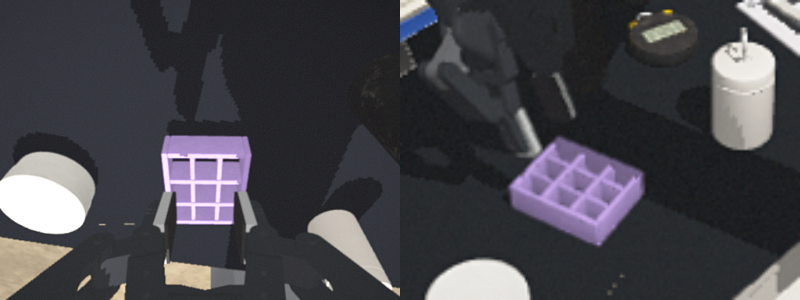

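The picture and the wrist geometry agree that the finger tips sit about 45–57 mm behind the reported TCP. That explains the first miss, where the pads only caught the rack's top edge. I'll re-plan with that offset, so the reported TCP must go to about z = −0.04 to pinch the lying rack.

```bash
python3 - <<'E'
from h import *
T=np.array([.513,.2836,-.04]);np.save("T.npy",T)
goR(T+[0,0,.06],Rlean(13.5,20));goR(T+[0,0,.015],Rlean(13.5,20));goR(T,Rlean(13.5,20))
E
```

```text
t 9.1 pos [0.5211 0.2859 0.0186] F [-0.53 -0.27 -0.33] w 0.0343 j [0.4  0.68 1.52 0.06 1.29 1.71]
row [0.04, -0.26, -0.01] [0.0015, 0.0003, 0.0084]
t 9.1 pos [0.5211 0.2859 0.0186] F [-0.53 -0.27 -0.33] w 0.0343 j [0.4  0.68 1.52 0.06 1.29 1.71]
row [0.04, -0.26, -0.01] [0.0439, 0.0003, -0.0068]
t 9.1 pos [0.5211 0.2859 0.0186] F [-0.53 -0.27 -0.33] w 0.0343 j [0.4  0.68 1.52 0.06 1.29 1.71]
row [0.04, -0.26, -0.01] [0.058, 0.0003, -0.0119]
```

Request:
arm_command([
  [0,-0.3,0,0.001,0,0.008,1],
  [0,-0.3,0,0.001,0,0.008,1],
  [0,-0.3,0,0.001,0,0.008,1],
  [0,-0.3,0,0.001,0,0.008,1],
  [0,-0.3,0,0.016,0,0.003,1],
  [0,-0.3,0,0.03,0,-0.002,1],
  [0,-0.3,0,0.044,0,-0.007,1],
  [0,-0.3,0,0.044,0,-0.007,1],
])

```text
t: 9.9
tool_pos: [0.5098, 0.2826, -0.0291]
tool_rot: [-0.097, -0.566, -0.067, 0.816]
ft_force: [0.3, -0.1, -0.8]
grip_width: 0.085
```

Request:
arm_command([
  [0,0,0,0.003,0,-0.001,1],
  [0,0,0,0.006,0,-0.002,1],
  [0,0,0,0.009,0,-0.003,1],
  [0,0,0,0.012,0,-0.004,1],
  [0,0,0,0.012,0,-0.004,1],
])

```text
t: 10.4
tool_pos: [0.5124, 0.2838, -0.0382]
tool_rot: [-0.097, -0.569, -0.067, 0.814]
ft_force: [-0.5, 0.2, -0.7]
grip_width: 0.0855
```

```bash
python3 - <<'E'
from h import *
T=np.load("T.npy")
goR(T,Rlean(13.5,20))
E
```

```text
t 10.4 pos [ 0.5124  0.2838 -0.0382] F [-0.53  0.24 -0.73] w 0.0855 j [0.4  0.75 1.54 0.06 1.2  1.7 ]
row [0.03, 0.08, -0.02] [0.0015, 0.0003, -0.0011]
```

Position reached with no contact. Closing at 50 N.

Request:
arm_command([
  [0,0,0,0.001,0,-0.001,0.7],
  [0,0,0,0.001,0,-0.001,0.4],
  [0,0,0,0.001,0,-0.001,0.4],
  [0,0,0,0.001,0,-0.001,0.4],
  [0,0,0,0.001,0,-0.001,0.4],
  [0,0,0,0.001,0,-0.001,0.4],
  [0,0,0,0.001,0,-0.001,0.4],
  [0,0,0,0.001,0,-0.001,0.4],
], newtons=50)

```text
t: 11.2
tool_pos: [0.5152, 0.2849, -0.0355]
tool_rot: [-0.096, -0.57, -0.068, 0.813]
ft_force: [-1.0, -0.2, 12.5]
grip_width: 0.0592
```

Request:
arm_command([
  [0,0,0,-0.005,0,0.002,0.4],
  [0,0,0,-0.014,0,0.005,0.4],
  [0,0,0,-0.03,0,0.011,0.4],
  [0,0,0,-0.055,0,0.02,0.4],
  [0,0,0,-0.08,0,0.029,0.4],
  [0,0,0,-0.11,0,0.04,0.4],
  [0,0,0,-0.14,0,0.051,0.4],
  [0,0,0,-0.14,0,0.051,0.4],
])

```text
t: 12.0
tool_pos: [0.5171, 0.2858, 0.1158]
tool_rot: [-0.096, -0.573, -0.069, 0.811]
ft_force: [1.6, 0.3, -0.5]
grip_width: 0.0591
```

```bash
python3 - <<'E'
from h import *
goR([.555,.08,.2],Rlean(-10.2,-70));goR([.53,.2,.18],Rlean(5,-35))
E
```

```text
t 12.0 pos [0.5171 0.2858 0.1158] F [ 1.6   0.34 -0.52] w 0.0591 j [0.4  0.55 1.5  0.06 1.43 1.71]
row [23.73, 88.08, 11.33] [-0.076, 0.2088, 0.0388]
t 12.0 pos [0.5171 0.2858 0.1158] F [ 1.6   0.34 -0.52] w 0.0591 j [0.4  0.55 1.5  0.06 1.43 1.71]
row [8.77, 54.36, 1.31] [-0.0582, 0.0863, 0.0285]
```

Request:
arm_command([
  [8.8,54.4,1.3,-0.058,0.02,0.028,0.4],
  [8.8,54.4,1.3,-0.058,0.03,0.028,0.4],
  [8.8,54.4,1.3,-0.058,0.05,0.028,0.4],
  [8.8,54.4,1.3,-0.058,0.07,0.028,0.4],
  [8.8,54.4,1.3,-0.058,0.086,0.028,0.4],
  [8.8,54.4,1.3,-0.058,0.086,0.028,0.4],
  [8.8,54.4,1.3,-0.058,0.086,0.028,0.4],
  [8.8,54.4,1.3,-0.058,0.086,0.028,0.4],
])

```text
t: 12.8
tool_pos: [0.5223, 0.1972, 0.1699]
tool_rot: [0.023, 0.882, 0.037, -0.468]
ft_force: [-0.1, -0.6, -1.0]
grip_width: 0.0592
```

```bash
python3 - <<'E'
from h import *
goR([.56,.08,.2],Rlean(-10.2,-70));goR([.555,.05,.2],Rlean(-10.2,-55))
E
```

```text
t 12.8 pos [0.5223 0.1972 0.1699] F [-0.14 -0.57 -1.03] w 0.0592 j [ 0.39 -0.08  2.27 -0.44  0.42  2.22]
row [9.8, 35.67, 11.98] [-0.0091, 0.1203, -0.039]
t 12.8 pos [0.5223 0.1972 0.1699] F [-0.14 -0.57 -1.03] w 0.0592 j [ 0.39 -0.08  2.27 -0.44  0.42  2.22]
row [11.16, 20.76, 10.49] [-0.0132, 0.1497, -0.0326]
```

The rack is held, with grip width 59 mm. Joint 5 is approaching its lower limit as the tool tilts forward. I'll fit a quick planar arm model from the logged readings to see where the stand-up is feasible.

```bash
cat > fk.py <<'E'
import numpy as np
from scipy.optimize import least_squares
D=np.array([[.309,1.635,1.2,.6241,.1945],[.191,1.782,1.171,.5623,.1951],[.46,1.50,1.46,.5955,.1749],[.62,1.5,1.37,.5917,.0683],[.69,1.51,1.28,.5984,.0124],[.75,1.54,1.20,.5857,-.0382],[.55,1.5,1.43,.5908,.1158]])
def fk(p,j2,j3,j5):
    L1,L2,d,h,o,a=p
    return o+L1*np.sin(j2)+L2*np.sin(j2+j3+a)+d*np.sin(j2+j3+j5), h+L1*np.cos(j2)+L2*np.cos(j2+j3+a)+d*np.cos(j2+j3+j5)
f=lambda p:np.r_[fk(p,*D[:,:3].T)[0]-D[:,3],fk(p,*D[:,:3].T)[1]-D[:,4],(p-[.4,.4,.3,.3,0,0])*np.array([.01,.01,.01,.01,.05,.02])]
S=least_squares(f,[.4,.4,.3,.3,0,0]);p=S.x
def ik(r,z,phi): # phi: angle of tool from down, + = pointing ahead (deg)
    s=np.pi-np.radians(phi)
    g=lambda q:np.array(fk(p,q[0],q[1],s-q[0]-q[1]))-[r,z]
    q=least_squares(g,[.3,1.7]);return q.x[0],q.x[1],s-q.x.sum(),np.abs(q.fun).max()
E
python3 - <<'E'
from fk import *
print(p.round(3),np.abs(S.fun).max())
for phi in(40,50,60,70):
  for r in(.55,.6,.7,.75,.8):print(phi,r,np.round(ik(r,.045,phi),3))
E
```

```text
[0.478 0.529 0.34  0.304 0.    0.064] 0.0026857669559251507
40 0.55 [ 0.18   2.414 -0.151  0.   ]
40 0.6 [ 0.256  2.307 -0.12   0.   ]
40 0.7 [ 0.399  2.085 -0.041  0.   ]
40 0.75 [0.469 1.97  0.005 0.   ]
40 0.8 [0.539 1.85  0.055 0.   ]
50 0.55 [ 0.26   2.497 -0.488  0.   ]
50 0.6 [ 0.32   2.392 -0.442  0.   ]
50 0.7 [ 0.438  2.175 -0.344  0.   ]
50 0.75 [ 0.498  2.063 -0.292  0.   ]
50 0.8 [ 0.56   1.947 -0.238  0.   ]
60 0.55 [ 0.419  2.543 -0.867  0.   ]
60 0.6 [ 0.447  2.442 -0.795  0.   ]
60 0.7 [ 0.525  2.233 -0.664  0.   ]
60 0.75 [ 0.571  2.124 -0.601  0.   ]
60 0.8 [ 0.621  2.012 -0.538  0.   ]
70 0.55 [ 0.639  2.542 -1.261  0.   ]
70 0.6 [ 0.629  2.45  -1.159  0.   ]
70 0.7 [ 0.655  2.252 -0.988  0.   ]
70 0.75 [ 0.683  2.148 -0.912  0.   ]
70 0.8 [ 0.718  2.04  -0.838  0.   ]
```

Standing the rack with the tool pointing ahead needs the flipped wrist branch, j4 ≈ π. I'll swing the tool around the forearm axis in the air, through the left side where j4 goes positive, and then stand the rack on the free table spot.

```bash
python3 -c "
from h import *
goR([.56,.23,.2],Rlean(22+28,-32))"
```

```text
t 12.8 pos [0.5223 0.1972 0.1699] F [-0.14 -0.57 -1.03] w 0.0592 j [ 0.39 -0.08  2.27 -0.44  0.42  2.22]
row [-37.52, -1.82, -24.8] [-0.0025, -0.0292, -0.0504]
```

Request:
arm_command([
  [-37.5,-1.8,-24.8,-0.002,-0.029,-0.05,0.4],
  [-37.5,-1.8,-24.8,-0.002,-0.029,-0.05,0.4],
  [-37.5,-1.8,-24.8,-0.002,-0.029,-0.05,0.4],
  [-37.5,-1.8,-24.8,-0.002,-0.029,-0.05,0.4],
  [-37.5,-1.8,-24.8,-0.002,-0.029,-0.05,0.4],
  [-37.5,-1.8,-24.8,-0.002,-0.029,-0.05,0.4],
  [-37.5,-1.8,-24.8,-0.002,-0.029,-0.05,0.4],
  [-37.5,-1.8,-24.8,-0.002,-0.029,-0.05,0.4],
])

```text
t: 13.6
tool_pos: [0.5656, 0.232, 0.2046]
tool_rot: [0.197, 0.801, 0.356, -0.44]
ft_force: [-0.7, 0.1, -1.4]
grip_width: 0.0592
```

```bash
python3 -c "
from h import *
goR([.56,.23,.2],Rlean(22+35,-55))"
```

```text
t 13.6 pos [0.5656 0.232  0.2046] F [-0.72  0.15 -1.42] w 0.0592 j [0.11 0.02 2.08 0.59 0.69 0.45]
row [-6.4, 22.61, -6.36] [0.0011, -0.0029, 0.0069]
```

Request:
arm_command([
  [-6.4,22.6,-6.4,0.001,-0.003,0.007,0.4],
  [-6.4,22.6,-6.4,0.001,-0.003,0.007,0.4],
  [-6.4,22.6,-6.4,0.001,-0.003,0.007,0.4],
  [-6.4,22.6,-6.4,0.001,-0.003,0.007,0.4],
  [-6.4,22.6,-6.4,0.001,-0.003,0.007,0.4],
  [-6.4,22.6,-6.4,0.001,-0.003,0.007,0.4],
])

```text
t: 14.2
tool_pos: [0.5594, 0.2276, 0.1973]
tool_rot: [0.142, 0.84, 0.451, -0.267]
ft_force: [0.8, 0.8, -0.4]
grip_width: 0.0589
```

```bash
python3 -c "
from h import *
goR([.56,.23,.2],Rlean(22+25,-72));goR([.56,.23,.2],Rlean(22+35,-75))"
```

```text
t 14.2 pos [0.5594 0.2276 0.1973] F [ 0.82  0.78 -0.39] w 0.0589 j [-0.14  0.1   2.25  1.35  0.86 -0.54]
row [4.1, 17.16, 8.55] [0.0004, -0.0009, -0.0035]
t 14.2 pos [0.5594 0.2276 0.1973] F [ 0.82  0.78 -0.39] w 0.0589 j [-0.14  0.1   2.25  1.35  0.86 -0.54]
row [-0.38, 20.18, -0.44] [0.0004, -0.0009, -0.0035]
```

Request:
arm_command([
  [4.1,17.2,8.6,0,0,-0.003,0.4],
  [4.1,17.2,8.6,0,0,-0.003,0.4],
  [4.1,17.2,8.6,0,0,-0.003,0.4],
  [4.1,17.2,8.6,0,0,-0.003,0.4],
  [4.1,17.2,8.6,0,0,-0.003,0.4],
  [4.1,17.2,8.6,0,0,-0.003,0.4],
])

```text
t: 14.8
tool_pos: [0.5617, 0.2306, 0.2031]
tool_rot: [0.065, 0.906, 0.395, -0.141]
ft_force: [1.1, 0.1, -1.0]
grip_width: 0.0589
```

```bash
python3 - <<'E'
from h import *
h=np.radians(22);u=np.array([np.cos(h),np.sin(h),0])
T=np.array([.51,.283,0])+.051*u+[0,0,.0385];print(T)
goR([T[0],T[1],.17],Rlean(22,-70))
E
```

```text
[0.55728638 0.30210494 0.0385    ]
t 14.8 pos [0.5617 0.2306 0.2031] F [ 1.09  0.07 -1.01] w 0.0589 j [-0.18  0.21  2.41  1.92  1.02 -1.06]
row [8.46, -2.2, 23.72] [0.0571, -0.052, 0.0161]
```

Request:
arm_command([
  [8.5,-2.2,23.7,0.057,-0.052,0.016,0.4],
  [8.5,-2.2,23.7,0.057,-0.052,0.016,0.4],
  [8.5,-2.2,23.7,0.057,-0.052,0.016,0.4],
  [8.5,-2.2,23.7,0.057,-0.052,0.016,0.4],
  [8.5,-2.2,23.7,0.057,-0.052,0.016,0.4],
  [8.5,-2.2,23.7,0.057,-0.052,0.016,0.4],
  [8.5,-2.2,23.7,0.057,-0.052,0.016,0.4],
])

```text
t: 15.5
tool_pos: [0.5551, 0.3062, 0.1708]
tool_rot: [0.031, 0.966, 0.19, -0.171]
ft_force: [-0.3, 1.1, -0.5]
grip_width: 0.0594
```

```bash
python3 - <<'E'
from h import *
T=[.5573,.3021,.08]
goR(T,Rlean(22,-70))
a=arm.grab_frame("scene");b=arm.grab_frame("side")
o=np.hstack([cv2.resize(a[130:330,100:366],(400,300)),cv2.resize(b[180:330,180:380],(400,300))]);cv2.imwrite("pics/p5.png",o)
E
```

```text
t 15.5 pos [0.5551 0.3062 0.1708] F [-0.33  1.08 -0.54] w 0.0594 j [ 0.49  0.24  2.47  3.27  0.78 -1.62]
row [-0.24, -0.04, 0.28] [0.0315, 0.0051, 0.0851]
```

View pics/p5.png

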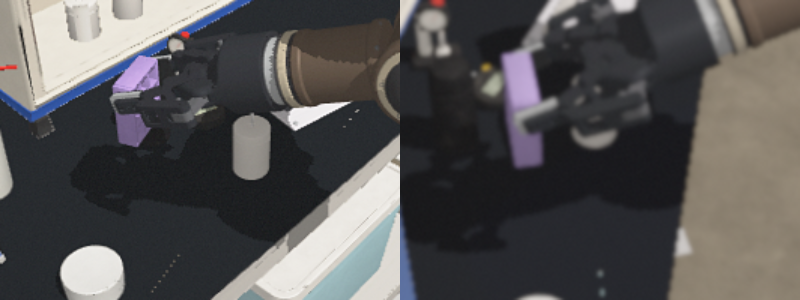

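The rack is gripped and hanging upright, with j4 ≈ 3.27 in the flipped branch. I'll check whether it can be set straight into the caliper from this pose.

```bash
python3 - <<'E'
from fk import *
from h import *
print("here",np.round(ik(.634,.171,70),3))
for phi in(60,70):
  for r,z in((.6,.17),(.566,.17),(.566,.12),(.566,.075),(.566,.045)):print(phi,r,z,np.round(ik(r,z,phi),3))
print(onz("scene",[[267,247]],0),onz("scene",[[267,200]],.09))
goR([.595,.12,.19],Rlean(5,-70))
i=arm.grab_frame("side");c=big(purple(i));j=arm.grab_frame("scene")
print(cv2.minAreaRect(c))
E
```

```text
here [ 0.211  2.449 -0.741  0.   ]
60 0.6 0.17 [ 0.029  2.465 -0.399  0.   ]
60 0.566 0.17 [-0.043  2.536 -0.398  0.   ]
60 0.566 0.12 [ 0.137  2.54  -0.583  0.   ]
60 0.566 0.075 [ 0.31   2.527 -0.743  0.   ]
60 0.566 0.045 [ 0.427  2.511 -0.843  0.   ]
70 0.6 0.17 [ 0.165  2.521 -0.765  0.   ]
70 0.566 0.17 [ 0.111  2.592 -0.783  0.   ]
70 0.566 0.12 [ 0.324  2.574 -0.978  0.   ]
70 0.566 0.075 [ 0.513  2.542 -1.135  0.   ]
70 0.566 0.045 [ 0.633  2.513 -1.226  0.   ]
[[0.46462333 0.15717366 0.        ]] [[0.48451499 0.13691169 0.09      ]]
t 15.6 pos [0.5557 0.3046 0.1705] F [ 0.18 -1.22 -0.7 ] w 0.0592 j [ 0.48  0.24  2.47  3.27  0.79 -1.62]
row [5.63, -0.01, 16.21] [-0.0381, 0.1857, -0.0078]
((241.1828155517578, 233.78536987304688), (58.69248962402344, 18.97936248779297), 85.42607879638672)
```

```bash
python3 - <<'E'
from h import *
goR([.595,.12,.185],Rlean(5,-62))
E
```

```text
t 15.7 pos [0.5561 0.3024 0.1696] F [-0.49 -0.26 -0.59] w 0.0592 j [ 0.48  0.24  2.47  3.27  0.79 -1.62]
row [6.72, -7.87, 15.6] [-0.0357, 0.1837, -0.0041]
```

Request:
arm_command([
  [6.7,-7.9,15.6,-0.036,0.03,-0.004,0.4],
  [6.7,-7.9,15.6,-0.036,0.06,-0.004,0.4],
  [6.7,-7.9,15.6,-0.036,0.09,-0.004,0.4],
  [6.7,-7.9,15.6,-0.036,0.12,-0.004,0.4],
  [6.7,-7.9,15.6,-0.036,0.15,-0.004,0.4],
  [6.7,-7.9,15.6,-0.036,0.184,-0.004,0.4],
  [6.7,-7.9,15.6,-0.036,0.184,-0.004,0.4],
])

```text
t: 16.4
tool_pos: [0.5959, 0.1132, 0.1849]
tool_rot: [0.011, 0.97, 0.038, -0.242]
ft_force: [0.2, 0.2, -0.2]
grip_width: 0.0589
```

```bash
python3 - <<'E'
from h import *
goR([.5654,-.0227,.15],Rlean(-10.2,-62))
E
```

```text
t 16.4 pos [0.5959 0.1132 0.1849] F [ 0.15  0.22 -0.23] w 0.0589 j [ 0.16  0.03  2.48  3.3   0.45 -1.68]
row [7.04, 0.0, 12.9] [-0.0197, 0.133, 0.0505]
```

Request:
arm_command([
  [7,0,12.9,-0.02,0.03,0.01,0.4],
  [7,0,12.9,-0.02,0.06,0.02,0.4],
  [7,0,12.9,-0.02,0.09,0.03,0.4],
  [7,0,12.9,-0.02,0.12,0.04,0.4],
  [7,0,12.9,-0.02,0.133,0.05,0.4],
  [7,0,12.9,-0.02,0.133,0.05,0.4],
  [7,0,12.9,-0.02,0.133,0.05,0.4],
])

```text
t: 17.1
tool_pos: [0.5641, -0.0178, 0.1492]
tool_rot: [-0.021, 0.966, -0.083, -0.242]
ft_force: [-0.5, 0.8, -0.7]
grip_width: 0.0591
```

```bash
python3 - <<'E'
from h import *
goR([.5654,-.0227,.085],Rlean(-10.2,-68))
a=arm.grab_frame("scene");b=arm.grab_frame("side")
o=np.hstack([cv2.resize(a[80:255,200:434],(400,300)),cv2.resize(b[110:245,200:380],(400,300))]);cv2.imwrite("pics/p6.png",o)
E
```

```text
t 17.1 pos [ 0.5641 -0.0178  0.1492] F [-0.47  0.83 -0.73] w 0.0591 j [-0.03  0.07  2.57  3.37  0.59 -1.69]
row [0.19, 6.16, 0.33] [0.0322, 0.0045, 0.0556]
```

View pics/p6.png

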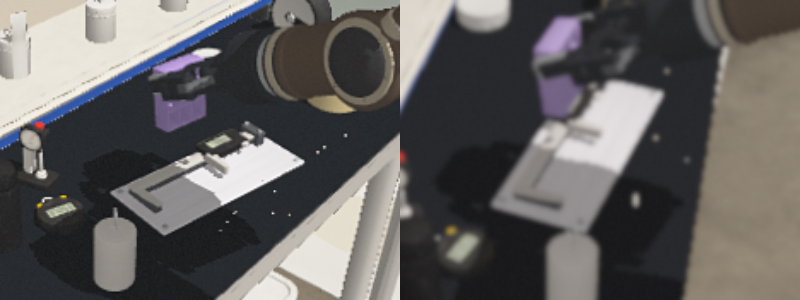

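p6 shows the rack held over the caliper, tilted slightly. I'll predict the rack's corners from the grasp transform and compare them with the purple outline in numbers, without another picture.

```bash
cat >> h.py <<'E'
# rack frame in tool, from the grasp moment (rack lying, up axis = u at 13.5 deg, depth axis = -Z)
def _grasp():
    w,x,y,z=-.096,-.57,-.068,.813;Rg=R.from_quat([x,y,z,w]);pg=np.array([.5152,.2849,-.0355])
    h=np.radians(13.5);up=np.array([np.cos(h),np.sin(h),0]);d=np.array([0,0,-1.]);W=np.cross(up,d)
    Rr=R.from_matrix(np.c_[d,W,up]);return Rg.inv()*Rr,Rg.inv().apply(np.array([.5115,.2833,.011])-pg)
RG,PG=_grasp()
def rack(s=None):
    s=s or arm.state();r=Rt(s);return r*RG,r.apply(PG)+s["tool_pos"]
def proj(n,P):
    p=arm.camera_params(n);V=np.array(p["view"]);q=P@V[:3,:3].T+V[:3,3];q=q*[1,-1,-1]
    return cv2.projectPoints(q.reshape(-1,1,3),np.zeros(3),np.zeros(3),np.array(p["K"]),np.array(p["distortion"]))[0][:,0]
E
python3 - <<'E'
from h import *
s=arm.state();Rr,c=rack(s);print("rack c",c.round(4),"\n",Rr.as_matrix().round(3))
L=np.array([[a,b,e] for e in(-.037,.037) for a in(-.011,.011) for b in(-.03,.03)])
P=Rr.apply(L)+c
for n in("scene","side"):
    i=arm.grab_frame(n);cc=np.vstack([k for k in cv2.findContours(purple(i),0,1)[0] if cv2.contourArea(k)>15])
    print(n,"pred",proj(n,P).round(0).tolist());print(" seen hull",poly(cc,8).tolist())
E
```

```text
rack c [ 0.5187 -0.0095  0.1527] 
 [[ 0.976  0.17   0.14 ]
 [-0.168  0.985 -0.024]
 [-0.142 -0.     0.99 ]]
scene pred [[319.0, 148.0], [297.0, 157.0], [312.0, 144.0], [290.0, 154.0], [318.0, 113.0], [295.0, 122.0], [311.0, 111.0], [288.0, 119.0]]
 seen hull [[449, 25], [449, 27], [318, 148], [299, 156], [296, 156], [290, 153], [288, 119], [409, 1]]
side pred [[284.0, 147.0], [274.0, 163.0], [275.0, 146.0], [265.0, 162.0], [280.0, 118.0], [270.0, 133.0], [271.0, 118.0], [260.0, 132.0]]
 seen hull [[273, 163], [264, 162], [259, 135], [260, 129], [271, 116], [278, 117], [281, 120], [282, 150]]
```

The prediction matches the image within about 2 px in both views. Next I'll compute the tool pose for an upright rack at caliper (−15, 62).

```bash
cat >> h.py <<'E'
EX=np.array([.9842,-.1771,0]);EY=np.array([.1771,.9842,0]);O=np.array([.519,-.0774,.013])
def torack(cx,cy,hgt): # rack upright, centre at caliper (cx,cy), underside hgt above plate
    Rr=R.from_matrix(np.c_[EX,EY,[0,0,1]]);c=O+cx*EX+cy*EY;c[2]=.005+.037+hgt
    Rd=Rr*RG.inv();goR(c-Rd.apply(PG),Rd)
E
python3 - <<'E'
from h import *
torack(-.015,.062,.04);torack(-.015,.062,.006)
E
```

```text
t 17.3 pos [ 0.5648 -0.0162  0.1501] F [-0.11 -0.38 -1.51] w 0.0587 j [-0.03  0.07  2.57  3.36  0.59 -1.69]
row [0.18, 8.14, 0.45] [0.0278, 0.0056, 0.0579]
t 17.3 pos [ 0.5648 -0.0162  0.1501] F [-0.11 -0.38 -1.51] w 0.0587 j [-0.03  0.07  2.57  3.36  0.59 -1.69]
row [0.18, 8.14, 0.45] [0.0437, 0.0056, 0.0879]
```

Request:
arm_command([
  [0,0,0,0.008,0.006,0.014,0.4],
  [0,0,0,0.016,0.006,0.029,0.4],
  [0,1,0,0.022,0.006,0.044,0.4],
  [0.1,4,0.2,0.028,0.006,0.058,0.4],
  [0.2,8.1,0.4,0.028,0.006,0.058,0.4],
  [0.2,8.1,0.4,0.028,0.006,0.058,0.4],
  [0.2,8.1,0.4,0.028,0.006,0.058,0.4],
])

```text
t: 18.0
tool_pos: [0.5605, -0.0216, 0.0841]
tool_rot: [-0.015, 0.981, -0.087, -0.175]
ft_force: [-0.1, -0.3, -1.6]
grip_width: 0.0593
```

```bash
python3 - <<'E'
from h import *
torack(-.015,.062,.006);Rr,c=rack();print(c,Rr.as_matrix()[:,2])
E
```

```text
t 18.0 pos [ 0.5605 -0.0216  0.0841] F [-0.11 -0.27 -1.65] w 0.0593 j [-0.03  0.52  2.56  3.29  1.16 -1.58]
row [0.02, 0.27, 0.05] [0.0116, -0.0005, 0.0299]
[ 0.51460007 -0.01412427  0.08030086] [ 4.60997607e-03 -8.86333674e-04  9.99988981e-01]
```

Request:
arm_command([
  [0,0.2,0,0.004,0,0.01,0.4],
  [0,0.2,0,0.008,0,0.02,0.4],
  [0,0.2,0,0.0115,0,0.03,0.4],
  [0,0.2,0,0.0115,0,0.03,0.4],
  [0,0.2,0,0.0115,0,0.03,0.4],
])

```text
t: 18.5
tool_pos: [0.5624, -0.0224, 0.055]
tool_rot: [-0.015, 0.981, -0.087, -0.17]
ft_force: [-0.1, 0.6, -0.6]
grip_width: 0.0591
```

Request:
arm_command([
  [0,0,0,0.0007,0,0.002,0.4],
  [0,0,0,0.0014,0,0.004,0.4],
  [0,0,0,0.0014,0,0.004,0.4],
])

```text
t: 18.8
tool_pos: [0.5611, -0.0225, 0.0489]
tool_rot: [-0.015, 0.981, -0.087, -0.171]
ft_force: [0.4, -0.2, -0.8]
grip_width: 0.059
```

```bash
python3 - <<'E'
from h import *
torack(-.015,.062,0);Rr,c=rack();print(c,Rr.as_matrix()[:,2])
E
```

```text
t 18.8 pos [ 0.5611 -0.0225  0.0489] F [ 0.42 -0.24 -0.76] w 0.059 j [-0.03  0.67  2.53  3.28  1.28 -1.56]
row [-0.04, -0.09, -0.01] [0.0008, -0.0012, 0.0028]
[ 0.51518006 -0.01489283  0.04482367] [-1.70828575e-03 -2.44194856e-04  9.99998511e-01]
```

Request:
arm_command([
  [0,0,0,0.0003,-0.001,0.001,0.4],
  [0,0,0,0.0006,-0.001,0.002,0.4],
  [0,0,0,0.001,-0.001,0.003,0.4],
  [0,0,0,0.001,-0.001,0.003,0.4],
])

```text
t: 19.2
tool_pos: [0.5611, -0.0214, 0.0458]
tool_rot: [-0.015, 0.981, -0.087, -0.171]
ft_force: [-0.7, -0.6, 2.8]
grip_width: 0.0589
```

Touched down (Fz +2.8 N). Releasing.

Request:
arm_command([
  [0,0,0,0,0,0,0.7],
  [0,0,0,0,0,0,0.72],
  [0,0,0,0,0,0,0.8],
  [0,0,0,0,0,0,0.9],
  [0,0,0,0,0,0,1],
  [0,0,0,0,0,0,1],
])

```text
t: 19.8
tool_pos: [0.5609, -0.0215, 0.0453]
tool_rot: [-0.015, 0.981, -0.087, -0.172]
ft_force: [0.4, 0.3, -0.3]
grip_width: 0.0851
```

```bash
python3 - <<'E'
from h import *
s=arm.state();goR(s["tool_pos"],Rt(s))
Rr=R.from_matrix(np.c_[EX,EY,[0,0,1]]);c=O-.015*EX+.062*EY;c[2]=.042
L=np.array([[a,b,e] for e in(-.037,.037) for a in(-.011,.011) for b in(-.03,.03)]);P=Rr.apply(L)+c
for n in("scene","side"):
    i=arm.grab_frame(n);i[:100]=0;i[:,340:]=0;cc=np.vstack([k for k in cv2.findContours(purple(i),0,1)[0] if cv2.contourArea(k)>10])
    print(n,"pred",proj(n,P).round(0).astype(int).tolist());print(" seen hull",poly(cc,8).tolist())
E
```

```text
t 19.8 pos [ 0.5609 -0.0215  0.0453] F [ 0.38  0.32 -0.35] w 0.0851 j [-0.03  0.68  2.52  3.29  1.29 -1.56]
row [0.0, 0.0, 0.0] [0.0, 0.0, 0.0]
scene pred [[316, 191], [295, 201], [309, 186], [288, 196], [319, 162], [297, 172], [312, 158], [290, 167]]
 seen hull [[313, 158], [319, 162], [317, 184], [304, 196], [295, 200], [289, 190], [290, 168], [307, 159]]
side pred [[283, 185], [273, 200], [274, 182], [264, 198], [283, 160], [274, 175], [274, 158], [264, 173]]
 seen hull [[281, 158], [284, 160], [282, 180], [278, 190], [274, 196], [266, 195], [265, 178], [270, 161]]
```

The rack stands free where planned: both views match the prediction within about 2 px. Lifting the open fingers straight up.

Request:
arm_command([
  [0,0,0,-0.003,0,-0.009,1],
  [0,0,0,-0.01,0,-0.028,1],
  [0,0,0,-0.017,0,-0.047,1],
  [0,0,0,-0.024,0,-0.066,1],
  [0,0,0,-0.031,0,-0.085,1],
  [0,0,0,-0.036,0,-0.1,1],
  [0,0,0,-0.036,0,-0.1,1],
])

```text
t: 20.6
tool_pos: [0.5621, -0.0215, 0.1549]
tool_rot: [-0.016, 0.982, -0.087, -0.169]
ft_force: [0.3, -0.7, -0.4]
grip_width: 0.0855
```

```bash
python3 - <<'E'
from h import *
goR([.57,-.03,.24],Rlean(20,-68))
goR([.57,-.03,.24],Rlean(30,-55))
for n in("scene","side"):
    i=arm.grab_frame(n);i[:100]=0;i[:,340:]=0;print(n,poly(big(purple(i)),8).tolist())
E
```

```text
t 20.6 pos [ 0.5621 -0.0215  0.1549] F [ 0.29 -0.67 -0.35] w 0.0855 j [-0.03  0.22  2.61  3.32  0.92 -1.63]
row [-10.75, -2.44, -28.18] [-0.0197, 0.0069, -0.0833]
t 20.6 pos [ 0.5621 -0.0215  0.1549] F [ 0.29 -0.67 -0.35] w 0.0855 j [-0.03  0.22  2.61  3.32  0.92 -1.63]
row [-18.5, -14.86, -35.78] [-0.0197, 0.0069, -0.0833]
scene [[313, 158], [319, 163], [316, 189], [295, 200], [290, 194], [289, 190], [290, 168], [301, 162]]
side [[281, 159], [280, 185], [273, 197], [266, 195], [265, 194], [265, 173], [271, 161]]
```

The rack stayed put and the fingers are clear, but j3 is at 2.61, close to its limit. I'll move outward and unwind the wrist back over the left side, then pinch the slider with the tool pointing down.

```bash
python3 - <<'E'
from h import *
goR([.6,.0,.2],Rlean(25,-66))
E
```

```text
t 20.7 pos [ 0.561  -0.0215  0.152 ] F [ 0.31 -0.56 -1.17] w 0.0854 j [-0.03  0.22  2.61  3.32  0.92 -1.63]
row [-13.15, -4.06, -32.62] [0.0162, -0.0281, -0.0569]
```

Request:
arm_command([
  [-3,-2,-6,0.016,-0.005,0,1],
  [-7,-4,-14,0.016,-0.014,-0.02,1],
  [-10,-4,-22,0.016,-0.028,-0.04,1],
  [-13.1,-4.1,-32.6,0.016,-0.028,-0.057,1],
  [-13.1,-4.1,-32.6,0.016,-0.028,-0.057,1],
  [-13.1,-4.1,-32.6,0.016,-0.028,-0.057,1],
  [-13.1,-4.1,-32.6,0.016,-0.028,-0.057,1],
  [-13.1,-4.1,-32.6,0.016,-0.028,-0.057,1],
])

```text
t: 21.5
tool_pos: [0.6014, -0.0033, 0.1995]
tool_rot: [0.045, 0.955, 0.21, -0.204]
ft_force: [0.2, -0.1, -0.1]
grip_width: 0.0851
```

```bash
python3 - <<'E'
from h import *
goR([.6,.0,.2],Rlean(36,-52))
E
```

```text
t 21.5 pos [ 0.6014 -0.0033  0.1995] F [ 0.24 -0.14 -0.15] w 0.0851 j [-0.55  0.12  2.4   1.79  0.89 -0.9 ]
row [-5.81, -13.87, -9.58] [-0.0001, -0.0036, -0.0005]
```

Request:
arm_command([
  [-5.8,-13.9,-9.6,0,-0.003,0,1],
  [-5.8,-13.9,-9.6,0,-0.003,0,1],
  [-5.8,-13.9,-9.6,0,-0.003,0,1],
  [-5.8,-13.9,-9.6,0,-0.003,0,1],
  [-5.8,-13.9,-9.6,0,-0.003,0,1],
])

```text
t: 22.0
tool_pos: [0.5977, 0.0045, 0.1984]
tool_rot: [0.099, 0.899, 0.294, -0.31]
ft_force: [0.1, 0.3, -0.2]
grip_width: 0.0855
```

```bash
python3 - <<'E'
from h import *
goR([.56,-.06,.22],Rlean(20,-25))
E
```

```text
t 22.0 pos [0.5977 0.0045 0.1984] F [ 0.1   0.32 -0.2 ] w 0.0855 j [-0.51  0.08  2.23  1.25  0.86 -0.46]
row [12.64, -26.84, 10.35] [-0.0674, 0.0297, 0.025]
```

Request:
arm_command([
  [12.6,-26.8,10.4,-0.067,0.03,0.025,0.7],
  [12.6,-26.8,10.4,-0.067,0.03,0.025,0.7],
  [12.6,-26.8,10.4,-0.067,0.03,0.025,0.7],
  [12.6,-26.8,10.4,-0.067,0.03,0.025,0.7],
  [12.6,-26.8,10.4,-0.067,0.03,0.025,0.7],
  [12.6,-26.8,10.4,-0.067,0.03,0.025,0.7],
])

```text
t: 22.6
tool_pos: [0.5614, -0.059, 0.221]
tool_rot: [0.095, 0.831, 0.147, -0.528]
ft_force: [0.8, -0.0, -0.1]
grip_width: 0.0595
```

```bash
python3 - <<'E'
from h import *
go([.523,-.1395,.16],-10.2)
E
```

```text
t 22.6 pos [ 0.5614 -0.059   0.221 ] F [ 0.84 -0.   -0.15] w 0.0595
row [-58.55, -22.68, -13.18] [0.0283, 0.0621, 0.0838]
```

Request:
arm_command([
  [-58.6,-22.7,-13.2,0.028,0.062,0.084,0.7],
  [-58.6,-22.7,-13.2,0.028,0.062,0.084,0.7],
  [-58.6,-22.7,-13.2,0.028,0.062,0.084,0.7],
  [-58.6,-22.7,-13.2,0.028,0.062,0.084,0.7],
  [-58.6,-22.7,-13.2,0.028,0.062,0.084,0.7],
  [-58.6,-22.7,-13.2,0.028,0.062,0.084,0.7],
  [-58.6,-22.7,-13.2,0.028,0.062,0.084,0.7],
  [-58.6,-22.7,-13.2,0.028,0.062,0.084,0.7],
])

```text
t: 23.4
tool_pos: [0.52, -0.1399, 0.1577]
tool_rot: [-0.452, -0.541, -0.457, 0.542]
ft_force: [0.3, 1.0, 0.2]
grip_width: 0.06
```

```bash
python3 - <<'E'
from h import *
import json
s=arm.state();a=arm.grab_frame("wrist");cv2.imwrite("pics/w7.png",a);json.dump({k:np.array(v).tolist() for k,v in s.items()},open("w7.json","w"))
go([.523,-.1395,.06],-10.2)
# dark housing outline in the scene view, compared with predicted housing corners
L=np.array([[x,y,.0145] for x in(-.0015,.0315) for y in(-.0754,-.0074)])
print(proj("scene",O+L[:,:1]*EX+L[:,1:2]*EY+[0,0,.0145]).round(0).tolist())
i=arm.grab_frame("scene");m=purple(i);m[:100]=0;m[:,340:]=0;print("rack",poly(big(m),8).tolist())
print(np.round(s["joints"],2))
cv2.imwrite("pics/w7b.png",np.hstack([cv2.resize(a,(533,400))[:,:],cv2.resize(i[130:230,255:322],(267,400))]))
E
```

```text
t 23.45 pos [ 0.5203 -0.1394  0.1577] F [1.2  0.46 0.61] w 0.0598
row [0.28, -0.17, 0.36] [0.0976, 0.0033, -0.0001]
[[344.0, 161.0], [322.0, 171.0], [334.0, 155.0], [312.0, 164.0]]
rack [[313, 158], [319, 163], [316, 190], [295, 200], [290, 194], [289, 190], [290, 168], [301, 162]]
[-0.34  0.19  1.87  0.    1.09 -0.17]
```

The tool is down over the slider and the rack outline is unchanged. Descending with the fingers at 60 mm, straddling the 33 mm housing.

Request:
arm_command([
  [0.3,0,0.3,0.03,0.003,0,0.7],
  [0.3,0,0.3,0.06,0.003,0,0.7],
  [0.3,0,0.3,0.09,0.003,0,0.7],
  [0.3,0,0.3,0.12,0.003,0,0.7],
  [0.3,0,0.3,0.15,0.003,0,0.7],
  [0.3,0,0.3,0.17,0.003,0,0.7],
  [0.3,0,0.3,0.17,0.003,0,0.7],
])

```text
t: 24.2
tool_pos: [0.5189, -0.1411, -0.0139]
tool_rot: [-0.449, -0.544, -0.453, 0.545]
ft_force: [-0.7, -0.4, -0.3]
grip_width: 0.06
```

```bash
python3 - <<'E'
from h import *
go([.523,-.1395,-.034],-10.2)
E
```

```text
t 24.2 pos [ 0.5189 -0.1411 -0.0139] F [-0.71 -0.45 -0.28] w 0.06
row [-0.6, -0.13, 0.33] [0.0201, 0.0038, -0.0023]
```

Request:
arm_command([
  [-0.5,0,0.3,0.005,0.004,-0.002,0.7],
  [-0.5,0,0.3,0.01,0.004,-0.002,0.7],
  [-0.5,0,0.3,0.015,0.004,-0.002,0.7],
  [-0.5,0,0.3,0.019,0.004,-0.002,0.7],
  [-0.5,0,0.3,0.019,0.004,-0.002,0.7],
])

```text
t: 24.7
tool_pos: [0.5292, -0.1418, -0.0284]
tool_rot: [0.457, 0.544, 0.45, -0.541]
ft_force: [0.0, 0.5, 0.7]
grip_width: 0.06
```

```bash
python3 - <<'E'
from h import *
go([.523,-.1395,-.034],-10.2)
E
```

```text
t 24.7 pos [ 0.5292 -0.1418 -0.0284] F [0.01 0.55 0.74] w 0.06
row [0.0, 0.1, -0.57] [0.0055, -0.0065, -0.0011]
```

Request:
arm_command([
  [0,0,0,0.003,-0.003,0,0.7],
  [0,0,0,0.004,-0.003,0,0.7],
  [0,0,0,0.004,-0.003,0,0.7],
])

```text
t: 25.0
tool_pos: [0.5262, -0.1413, -0.0324]
tool_rot: [0.457, 0.544, 0.45, -0.541]
ft_force: [-0.1, 0.9, -0.4]
grip_width: 0.0596
```

Request:
arm_command([
  [0,0,0,0,0,0,0.7],
])

```text
t: 25.1
tool_pos: [0.5266, -0.1414, -0.0322]
tool_rot: [0.457, 0.544, 0.45, -0.541]
ft_force: [-0.8, -0.5, -0.1]
grip_width: 0.0597
```

Request:
arm_command([
  [0,0,0,0,-0.003,0,0.6],
  [0,0,0,0,-0.003,0,0.5],
  [0,0,0,0,-0.003,0,0.4],
  [0,0,0,0,-0.003,0,0.3],
  [0,0,0,0,-0.003,0,0.3],
  [0,0,0,0,-0.003,0,0.3],
  [0,0,0,0,-0.003,0,0.3],
], newtons=20)

```text
t: 25.8
tool_pos: [0.5233, -0.141, -0.0309]
tool_rot: [0.457, 0.544, 0.451, -0.541]
ft_force: [-3.9, 1.3, 9.6]
grip_width: 0.0325
```

```bash
python3 - <<'E'
from h import *
go([.523,-.1395,-.034],-10.2)
E
```

```text
t 25.8 pos [ 0.5233 -0.141  -0.0309] F [-3.9   1.27  9.61] w 0.0325
row [-0.01, 0.11, -0.53] [0.003, -0.0006, -0.0014]
```

Housing pinched (32.5 mm). I'll relieve the vertical load slightly and slide along +y.

Request:
arm_command([
  [0,0,0,-0.001,0,0,0.3],
  [0,0,0,-0.001,0,-0.004,0.3],
  [0,0,0,-0.001,0,-0.009,0.3],
  [0,0,0,-0.001,0,-0.014,0.3],
  [0,0,0,-0.001,0,-0.019,0.3],
  [0,0,0,-0.001,0,-0.024,0.3],
  [0,0,0,-0.001,0,-0.028,0.3],
  [0,0,0,-0.001,0,-0.028,0.3],
])

```text
t: 26.6
tool_pos: [0.5285, -0.1134, -0.0309]
tool_rot: [0.457, 0.544, 0.45, -0.541]
ft_force: [-1.1, -2.7, 5.2]
grip_width: 0.0327
```

```bash
python3 - <<'E'
from h import *
def f():
    s=arm.state();print(round(s["t"],2),np.round(s["tool_pos"],4),"Fy_cal",(np.array(s["ft_force"])@EY).round(2),"Fx_cal",(np.array(s["ft_force"])@EX).round(2),s["ft_force"][2],s["grip_width"],"ycal",((np.array(s["tool_pos"])-O)@EY).round(4))
f()
for n in("scene","side"):
    i=arm.grab_frame(n);m=purple(i);m[:100]=0;m[:,340:]=0;print(n,poly(big(m),8).tolist());f()
E
```

```text
26.6 [ 0.5285 -0.1134 -0.0309] Fy_cal -2.9 Fx_cal -0.59 5.241633175161369 0.03272349334967224 ycal -0.0338
scene [[313, 158], [319, 162], [316, 189], [314, 191], [295, 200], [289, 190], [290, 167], [310, 158]]
26.65 [ 0.5285 -0.1134 -0.0309] Fy_cal -2.61 Fx_cal -1.47 5.516951908705739 0.032374824905282075 ycal -0.0338
side [[278, 157], [283, 161], [281, 182], [278, 189], [272, 196], [265, 193], [265, 169], [274, 157]]
26.7 [ 0.5285 -0.1134 -0.0309] Fy_cal -2.17 Fx_cal -2.6 5.534805431820919 0.03241344899918918 ycal -0.0338
```

Request:
arm_command([
  [0,0,0,-0.001,0,0,0.3],
  [0,0,0,-0.002,0,0,0.3],
  [0,0,0,-0.002,0,-0.002,0.3],
  [0,0,0,-0.002,0,-0.004,0.3],
  [0,0,0,-0.002,0,-0.005,0.3],
  [0,0,0,-0.002,0,-0.006,0.3],
  [0,0,0,-0.002,0,-0.006,0.3],
])

```text
t: 27.4
tool_pos: [0.5295, -0.1069, -0.0305]
tool_rot: [0.457, 0.545, 0.45, -0.541]
ft_force: [4.9, -1.0, -15.2]
grip_width: 0.0321
```

```bash
cat > f.py <<'E'
from h import *
def f():
    s=arm.state();F=np.array(s["ft_force"]);print(round(s["t"],2),"Fy",(F@EY).round(2),"Fx",(F@EX).round(2),"Fz",F[2].round(2),"w",round(s["grip_width"],4),"ycal",((np.array(s["tool_pos"])-O)@EY).round(4))
f()
for n in("scene","side"):
    i=arm.grab_frame(n);m=purple(i);m[:100]=0;m[:,340:]=0;print(n,poly(big(m),8).tolist());f()
E
python3 f.py
```

```text
27.4 Fy -0.16 Fx 4.98 Fz -15.16 w 0.0321 ycal -0.0271
scene [[313, 158], [319, 162], [316, 189], [295, 200], [289, 190], [290, 168], [305, 160]]
27.45 Fy 0.33 Fx 4.84 Fz -15.01 w 0.0325 ycal -0.0271
side [[276, 157], [284, 160], [280, 185], [275, 194], [272, 196], [265, 193], [264, 170], [272, 158]]
27.5 Fy 0.53 Fx 5.2 Fz -15.04 w 0.0326 ycal -0.0271
```

Request:
arm_command([
  [0,0,0,0.0014,0,0,0.3],
  [0,0,0,0.0014,0,-0.001,0.3],
  [0,0,0,0.0014,0,-0.002,0.3],
  [0,0,0,0.0014,0,-0.003,0.3],
  [0,0,0,0.0014,0,-0.003,0.3],
])

```text
t: 28.0
tool_pos: [0.5301, -0.1042, -0.0307]
tool_rot: [0.457, 0.544, 0.45, -0.541]
ft_force: [2.3, -0.3, -7.3]
grip_width: 0.0324
```

```bash
python3 f.py
```

```text
28.0 Fy 0.09 Fx 2.28 Fz -7.27 w 0.0324 ycal -0.0244
scene [[313, 158], [319, 162], [316, 189], [314, 191], [295, 200], [289, 190], [290, 167], [310, 158]]
28.05 Fy 0.92 Fx 3.09 Fz -7.28 w 0.0325 ycal -0.0245
side [[283, 158], [284, 164], [280, 185], [273, 196], [268, 195], [265, 193], [264, 171], [272, 158]]
28.1 Fy 0.28 Fx 1.88 Fz -7.04 w 0.0325 ycal -0.0245
```

Request:
arm_command([
  [0,0,0,0.0009,0,-0.001,0.3],
  [0,0,0,0.0009,0,-0.002,0.3],
  [0,0,0,0.0009,0,-0.003,0.3],
  [0,0,0,0.0009,0,-0.003,0.3],
])

```text
t: 28.5
tool_pos: [0.5306, -0.1021, -0.0309]
tool_rot: [0.457, 0.544, 0.45, -0.541]
ft_force: [-3.7, -4.3, 6.1]
grip_width: 0.0323
```

```bash
python3 f.py
```

```text
28.5 Fy -4.89 Fx -2.85 Fz 6.06 w 0.0323 ycal -0.0222
scene [[312, 158], [318, 162], [316, 189], [295, 200], [289, 192], [290, 167]]
28.55 Fy -4.42 Fx -1.8 Fz 5.62 w 0.0325 ycal -0.0222
side [[283, 159], [284, 163], [280, 185], [273, 196], [265, 193], [264, 171], [272, 158]]
28.6 Fy -3.83 Fx -1.88 Fz 5.93 w 0.0327 ycal -0.0222
```

Request:
arm_command([
  [0,0,0,-0.0004,0,0,0.3],
  [0,0,0,-0.0004,0,0,0.3],
])

```text
t: 28.8
tool_pos: [0.5306, -0.1018, -0.0309]
tool_rot: [0.457, 0.544, 0.45, -0.541]
ft_force: [-2.2, -4.1, 5.2]
grip_width: 0.0322
```

```bash
python3 f.py
```

```text
28.8 Fy -4.38 Fx -1.41 Fz 5.2 w 0.0322 ycal -0.022
scene [[312, 158], [318, 162], [315, 190], [295, 200], [289, 192], [290, 167]]
28.85 Fy -5.75 Fx -1.59 Fz 5.27 w 0.0323 ycal -0.022
side [[283, 159], [284, 163], [280, 185], [273, 196], [265, 193], [264, 171], [272, 158]]
28.9 Fy -3.93 Fx -2.76 Fz 5.44 w 0.0323 ycal -0.022
```

Request:
arm_command([
  [0,0,0,-0.0007,0,0,0.3],
  [0,0,0,-0.0007,0,0,0.3],
  [0,0,0,-0.0007,0,0,0.3],
])

```text
t: 29.2
tool_pos: [0.5307, -0.1012, -0.0309]
tool_rot: [0.457, 0.544, 0.45, -0.541]
ft_force: [0.2, -2.1, -0.3]
grip_width: 0.0327
```

```bash
python3 f.py
```

```text
29.2 Fy -2.01 Fx 0.62 Fz -0.32 w 0.0327 ycal -0.0214
scene [[311, 158], [318, 162], [315, 190], [295, 200], [289, 193], [288, 190], [290, 167]]
29.25 Fy -1.48 Fx -0.94 Fz 0.05 w 0.0326 ycal -0.0213
side [[283, 159], [284, 162], [281, 181], [279, 187], [273, 196], [265, 194], [263, 172], [272, 158]]
29.3 Fy -2.69 Fx 0.73 Fz -0.85 w 0.0323 ycal -0.0214
```

Request:
arm_command([
  [0,0,0,0,0,-0.0006,0.3],
  [0,0,0,0,0,-0.0012,0.3],
  [0,0,0,0,0,-0.0012,0.3],
])

```text
t: 29.6
tool_pos: [0.5309, -0.1001, -0.0308]
tool_rot: [0.457, 0.544, 0.45, -0.541]
ft_force: [0.9, -1.6, -2.6]
grip_width: 0.0325
```

```bash
python3 f.py
```

```text
29.6 Fy -1.42 Fx 1.14 Fz -2.6 w 0.0325 ycal -0.0202
scene [[311, 158], [318, 163], [315, 190], [295, 200], [288, 192], [288, 177], [289, 167]]
29.65 Fy -1.71 Fx 0.83 Fz -3.1 w 0.0324 ycal -0.0202
side [[282, 159], [283, 167], [280, 185], [273, 196], [265, 194], [263, 172], [271, 159], [273, 158]]
29.7 Fy -0.77 Fx 1.12 Fz -3.05 w 0.0322 ycal -0.0202
```

Still moving freely (sliding load only), with the rack being carried towards the fixed jaw. Continuing gently.

Request:
arm_command([
  [0,0,0,0.0001,0,-0.0007,0.3],
  [0,0,0,0.0002,0,-0.0014,0.3],
  [0,0,0,0.0003,0,-0.002,0.3],
  [0,0,0,0.0003,0,-0.002,0.3],
])

```text
t: 30.1
tool_pos: [0.5312, -0.0983, -0.0308]
tool_rot: [0.457, 0.544, 0.45, -0.541]
ft_force: [-0.4, -1.2, -1.5]
grip_width: 0.0324
```

```bash
python3 f.py
```

```text
30.1 Fy -1.29 Fx -0.14 Fz -1.54 w 0.0324 ycal -0.0184
scene [[311, 159], [317, 163], [314, 191], [295, 200], [287, 191], [288, 168], [305, 160]]
30.15 Fy -2.55 Fx 0.02 Fz -1.87 w 0.0326 ycal -0.0184
side [[282, 160], [283, 166], [279, 187], [273, 196], [265, 194], [263, 172], [271, 159]]
30.2 Fy -1.54 Fx 0.74 Fz -1.33 w 0.0325 ycal -0.0184
```

Request:
arm_command([
  [0,0,0,0.0001,0,-0.0007,0.3],
  [0,0,0,0.0001,0,-0.0014,0.3],
  [0,0,0,0.0001,0,-0.002,0.3],
  [0,0,0,0.0001,0,-0.002,0.3],
])

```text
t: 30.6
tool_pos: [0.5314, -0.0978, -0.0308]
tool_rot: [0.458, 0.543, 0.45, -0.541]
ft_force: [-1.4, -7.6, -0.3]
grip_width: 0.0325
```

```bash
python3 f.py
```

```text
30.6 Fy -7.68 Fx -0.04 Fz -0.31 w 0.0325 ycal -0.0179
scene [[311, 159], [317, 163], [314, 191], [295, 200], [287, 191], [288, 168], [305, 160]]
30.65 Fy -7.69 Fx -0.38 Fz 0.1 w 0.0326 ycal -0.018
side [[282, 160], [283, 166], [279, 187], [273, 196], [265, 194], [263, 172], [271, 159]]
30.7 Fy -7.27 Fx 0.28 Fz 0.12 w 0.0327 ycal -0.0179
```

The jaw stopped dead and the reaction rose to 7.5 N, about 6 N of it above the sliding load. The rack is pinned. Easing off to about 5 N.

Request:
arm_command([
  [0,0,0,0,0,0.0005,0.3],
  [0,0,0,0,0,0.0005,0.3],
  [0,0,0,0,0,0.0005,0.3],
])

```text
t: 31.0
tool_pos: [0.5314, -0.0979, -0.0309]
tool_rot: [0.457, 0.544, 0.45, -0.541]
ft_force: [-0.7, -5.5, -1.2]
grip_width: 0.0325
```

```bash
python3 f.py
```

```text
31.0 Fy -5.52 Fx 0.32 Fz -1.17 w 0.0325 ycal -0.018
scene [[311, 159], [315, 161], [317, 163], [314, 191], [295, 200], [287, 191], [288, 168], [305, 160]]
31.05 Fy -6.12 Fx 0.74 Fz -0.29 w 0.0324 ycal -0.0179
side [[282, 160], [283, 166], [279, 187], [273, 196], [265, 194], [263, 172], [271, 159]]
31.1 Fy -5.89 Fx 0.02 Fz -0.6 w 0.0327 ycal -0.0179
```

About 5.7 N is held. Now open the fingers and lift straight away.

Request:
arm_command([
  [0,0,0,0,0,0,0.5],
  [0,0,0,0,0,0,0.65],
  [0,0,0,0,0,0,0.65],
  [0,0,0,0,0,0,0.65],
  [0,0,0,0,0,0,0.65],
])

```text
t: 31.6
tool_pos: [0.5314, -0.0966, -0.031]
tool_rot: [0.457, 0.544, 0.45, -0.541]
ft_force: [-0.5, 0.0, 0.1]
grip_width: 0.0556
```

```bash
python3 f.py
```

```text
31.6 Fy -0.05 Fx -0.45 Fz 0.07 w 0.0556 ycal -0.0167
scene [[311, 159], [317, 163], [314, 191], [295, 200], [287, 191], [288, 168], [305, 160]]
31.65 Fy 0.26 Fx 0.66 Fz 0.29 w 0.0554 ycal -0.0167
side [[275, 159], [281, 161], [281, 173], [279, 187], [272, 196], [264, 193], [263, 172], [271, 159]]
31.7 Fy 0.86 Fx -0.36 Fz 0.17 w 0.0556 ycal -0.0168
```

Contact forces are back to zero and the rack hasn't moved. Lifting away.

Request:
arm_command([
  [0,0,0,-0.01,0,0,0.65],
  [0,0,0,-0.03,0,0,0.65],
  [0,0,0,-0.06,0,0,0.65],
  [0,0,0,-0.1,0,0,0.65],
  [0,0,0,-0.15,0,0,0.65],
  [0,0,0,-0.2,0,0.03,0.65],
  [0,0,0,-0.23,0,0.06,0.65],
  [0,0,0,-0.23,0,0.06,0.65],
])

```text
t: 32.5
tool_pos: [0.5229, -0.1599, 0.2072]
tool_rot: [0.461, 0.547, 0.445, -0.539]
ft_force: [0.9, 0.2, 1.2]
grip_width: 0.0554
```

```bash
python3 f.py; python3 - <<'E'
from h import *
s=arm.state();a=arm.grab_frame("wrist");b=arm.grab_frame("scene")
cv2.imwrite("pics/end.png",np.hstack([cv2.resize(a,(533,400)),cv2.resize(b[130:230,255:322],(267,400))]))
E
```

```text
32.5 Fy 0.39 Fx 0.82 Fz 1.16 w 0.0554 ycal -0.0805
scene [[311, 159], [316, 162], [317, 164], [314, 191], [295, 200], [287, 191], [288, 168], [308, 159]]
32.55 Fy 0.34 Fx 0.58 Fz -1.22 w 0.0554 ycal -0.0786
side [[274, 159], [280, 161], [280, 186], [274, 196], [269, 196], [264, 194], [263, 173], [272, 160]]
32.6 Fy 0.93 Fx -1.05 Fz -0.81 w 0.0557 ycal -0.0772
```

View pics/end.png

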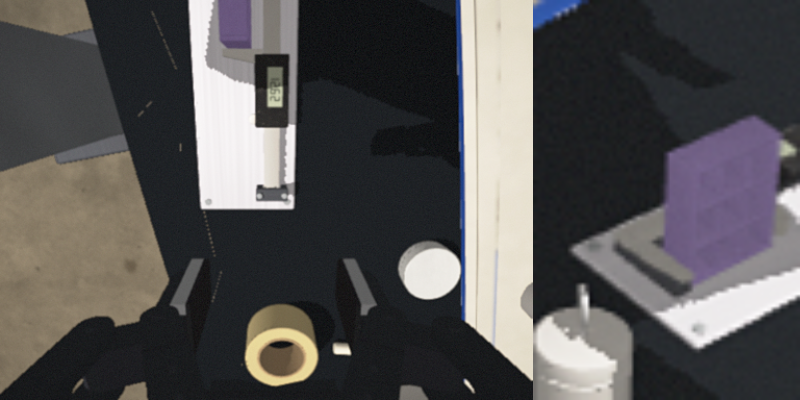

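The picture shows the rack standing upright on the plate. Its far side rests against the fixed jaw at about (665,270), the moving jaw is against the near side at about (240,50), and the gripper is clear. Handing in.

```bash
python3 -c "
from station import arm
print(arm.job_done(), arm.state()['t'])"
```

```text
the job is handed in; nothing more can be done
the job is handed in; nothing more can be done
```

The rack is standing upright on the caliper's base plate, with its 60 mm width pinned between the two jaws. I handed the job in at about 32.6 s of the 54 s allowed.

- **First grasp failed:** it caught only the rack's top edge, and the rack fell flat onto the table. The camera pictures showed the finger tips sit about 45–57 mm behind the reported TCP, which disagrees with the description.
- **Recovery:** I gripped the lying rack across its width, turned it upright in the air and set it on the plate between the jaws. It touched down at about 3 N.
- **Closing the caliper:** I pinched the slider housing and slid the jaw about 44 mm until it stopped. The reaction briefly reached about 7.5 N. I eased it to about 5.5–6 N, of which I put about 1.5 N down to sliding load, so the net push is roughly 4–4.5 N.
- **Vertical loads on the caliper:** while pinching and sliding the housing, the fingers pressed down with up to about 10 N and later pulled up with about 15 N, until I corrected the height. The jaw push itself stayed light.
- **Last checks:** contact forces were back to about zero after release, and the rack's outline stayed the same within about 1 px in both fixed views. The final picture shows it upright with a jaw on each side and the gripper clear. I did not read the opening off the caliper's display; it comes to about 57 mm from arm travel against a true 60, within the roughly ±3 mm error of that estimate.

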